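Cross-stack the test bars and slide them under the drying head

ROBOT

A 6-joint arm with a two-finger parallel gripper is mounted at the origin on the work surface. World frame = base frame: x ahead of the robot, y to its left, z up, the work surface at z = 0. Lengths are in mm, angles in degrees, forces in N, time in s.
With the tool pointing down it reaches from about 300 to 850 mm from the base axis. Payload 4.2 kg.
Tool frame: the origin (TCP) lies at the very end of the fingers, on their centre line; the grasp point (between the pads) lies 19 mm behind it; z points along the fingers, y is the line along which they close (so a half turn about z gives the same grasp; the last joint's range is limited). The gripper opens to 91 mm and grips with 3 to 60 N. Pads are 32 mm wide; open, the fingers measure 118 mm over their backs; the gripper's body (76 mm by 178 mm) begins 60 mm behind the grasp point.
Start: joints at [74.083, 18.312, 89.639, -0, 72.044, -1.146], TCP at [146.601, 556.017, 179.276] pointing down, gripper open.
Joint ranges: [-177.97, 177.97], [-48.28, 115.42], [12.27, 149.76], [-77.06, 257.06], [2.81, 150.46], [-146.56, 146.56]. Speed limits (degrees/s): [147.25, 147.25, 180, 180, 180, 180].

INTERFACE

Orientations are given as [roll, pitch, yaw] about the fixed x, y, z axes, in that order (R = Rz(yaw) Ry(pitch) Rx(roll)).
In Python, from workcell import env, eyes gives the robot as it stands.
- The arm moves only by the tool send_rows, never from a script. Its argument "targets" is text: rows parted by semicolons, each of 7 numbers parted by spaces: the shift along the tool's x, y, z in m, then the turn, a rotation vector about the tool's x, y, z in degrees, then the opening in per cent of the stroke, from 0 (shut) to 100 (fully open). A call has 1 to 12 rows; each row is the pose to reach, as a shift and turn from the pose commanded when the call began, along the tool's axes at that moment; what a row does not reach only later rows make up. A row lasts 1/12 s, in which the tool goes at most 41.7 mm and 7.16 degrees, less where a joint would pass 70% of its speed; a pose out of reach is approached as far as the arm can. A call with a gripper value outside its range is refused whole. The fingers move at their own pace and stop on an object; "grip_force" is the grip in N (left out, the last holds). Time passes only in rows, so rows that repeat a pose let the fingers close. It gives the time, the measured TCP pose, the force, the opening and the grip force at its end, in the units of the state.
- env.state(): the state, without advancing time (a new reading comes with each control period).
- eyes.grab_frame(name): name is "scene" or "top"; returns a dict with "image" (400x640x3 uint8, blue, green, red), "fovy" (degrees; the focal length in pixels is half the picture's height over the tangent of half this angle, whatever the lens; pixels are square), "cx", "cy" (the principal point, pixels), "eye" and "attitude" of the camera in the world. Camera axes: x right, y up, looking along -z (the intrinsics and any distortion apply to the point x, -y, -z); pixel columns grow to the right and rows downward; lengths in mm; the calibration is good to about 2 mm. A picture is of the moment at which its call begins. There is no depth.
- env.job_done(): hands the job in; it is judged then, once.
The state is a dict: "time_s": time; "qpos": joint angles; "qvel": joint speeds; "effort": joint torques, N m; "ee_pos": TCP position; "ee_rot": TCP orientation; "force": force on the tool from outside, world axes, zero at the start; "torque": the same for the moment, N m; "gripper_width": finger opening in mm; "gripper_force": force on a finger pad.
Only numpy, scipy, OpenCV 4.12 (cv2) and the standard library are available. Lean on these libraries where they do the work, as an engineer would, in place of code of your own. Each camera call takes 0.05 s, during which the arm holds its last target. There are 200 camera calls.

TASK

Finish the crosswise tower on the dryer's pulled-out tray: lay the two tan bars from the green mat side by side across the pair already there, squarely and as far apart as that pair, then the dark brown bar across the middle of those, running the same way as the bottom pair. When the tower stands, slide the tray by its blue handle fully home under the drying head, with the tower intact and centred on the tray. Leave the other things on the bench where they are.

Things in the scene. Friction and masses are not known exactly. Their poses are not given: they have to be found in the camera images.
- pale_a: Tan pressed-husk test bar, 120 x 20 x 15 mm, about 30 g. Origin: centre of its underside; x along its length, z up. Starts flat on the green mat, its length roughly along the mat's y.
- pale_b: The other tan pressed-husk test bar, 120 x 20 x 15 mm, about 30 g. Origin: centre of its underside; x along its length, z up. Starts flat on the green mat, same lie; the two are interchangeable.
- dark: Dark brown pressed-husk test bar, 120 x 20 x 15 mm, about 30 g. Origin: centre of its underside; x along its length, z up. Starts flat on the green mat among the tan ones, same lie.
- base_a: Bottom-layer tan pressed-husk test bar, 120 x 20 x 15 mm, about 30 g. Origin: centre of its underside; x along its length, z up. Lies on the tray along the tray's y, at about x = -40 mm in the tray frame, centred in y.
- base_b: Bottom-layer tan pressed-husk test bar, 120 x 20 x 15 mm, about 30 g. Origin: centre of its underside; x along its length, z up. Lies on the tray along the tray's y, at about x = +40 mm in the tray frame, centred in y.
- mat: Green mat fixed to the table, 300 x 240 x 4 mm (x, y, z), on which the loose bars lie about 95 mm apart along its x. Origin: centre of its underside.
- tray (a point): Centre of the upper face of the dryer's flat aluminium tray (160 x 150 mm in x, y; upper face 28 mm above the table). y is the direction in which the tray slides home, z up. A tower of three layers is centred here, its top 45 mm above it.
- tray_handle (a point): Grip point of the blue upright tab on the tray: 16 mm thick in the tray's x, 24 mm in its y, 47 mm tall, its top 75 mm above the table at this point. It stands 140 mm from the tray centre, towards tray -y. Pinch it from above or push it towards tray +y.
- carrier (a joint): Tray slide, m: 0 pulled out (the start), 0.19 home against a hard stop; stays where left, about 2 N of friction.
- head_edge (a point): Middle of the front lower edge of the fixed white drying head, 100 mm above the table; axes as the tray. The head reaches 150 mm in +y, 75 mm in -x, 150 mm in +x, 42 mm up; its column stands from 95 mm in +x. The tray centre starts 115 mm in -y of this edge; home, the tower is under the head (27 mm headroom) and the handle centre 65 mm outside the edge.
- dish: Bystander: small aluminium weighing dish, 44 mm across, 16 mm high, on the mat. Origin: centre of its underside.
- jar: Bystander: amber jar, 70 mm across, 85 mm high. Origin: centre of its underside.
- beaker: Bystander: glass beaker, 70 mm across, 95 mm high. Origin: centre of its underside.
- spatula: Bystander: lab spatula 160 mm long, lying along its x. Origin on its underside.
- notebook: Bystander: green notebook, 200 x 140 x 16 mm. Origin: centre of its underside.
- weight: Bystander: brass weight, 32 mm across, 35 mm high. Origin: centre of its underside.
Not all that is in view belongs to the job. What is shaped like the pale_a but orange or red is not meant.

How it is judged (in metres and radians):
On the way, in this order (a step that is already met when the one before it is completed fails the run):
1. the three-layer tower stands, released, on the pulled-out tray (x of base_a in the frame of tray between -0.058 and -0.022 m and y of base_a in the frame of tray between -0.02 and 0.02 m and z of base_a in the frame of tray between -0.006 and 0.006 m and angle between the x axis of each of base_a, base_b, dark and the y axis of tray, either way round below 0.22 rad and x of base_b in the frame of tray between 0.022 and 0.058 m and y of base_b in the frame of tray between -0.02 and 0.02 m and z of base_b in the frame of tray between -0.006 and 0.006 m and x of pale_a in the frame of tray between -0.02 and 0.02 m and z of pale_a in the frame of tray between 0.009 and 0.021 m and angle between the x axis of each of pale_a, pale_b and the x axis of tray, either way round below 0.22 rad and angle between each of pale_a, pale_b, dark's own z axis and vertical below 0.1 rad and x of pale_b in the frame of tray between -0.02 and 0.02 m and z of pale_b in the frame of tray between 0.009 and 0.021 m and ((y of pale_a in the frame of tray between -0.058 and -0.022 m and y of pale_b in the frame of tray between 0.022 and 0.058 m) or (y of pale_a in the frame of tray between 0.022 and 0.058 m and y of pale_b in the frame of tray between -0.058 and -0.022 m)) and x of dark in the frame of tray between -0.02 and 0.02 m and y of dark in the frame of tray between -0.02 and 0.02 m and z of dark in the frame of tray between 0.024 and 0.036 m and value of joint carrier below 0.04 m and contact force between the fingers and pale_a below 0.3 N and contact force between the fingers and pale_b below 0.3 N and contact force between the fingers and dark below 0.3 N), for 0.2 s.
2. the tray is home under the head with the tower intact (x of base_a in the frame of tray between -0.058 and -0.022 m and y of base_a in the frame of tray between -0.02 and 0.02 m and z of base_a in the frame of tray between -0.006 and 0.006 m and angle between the x axis of each of base_a, base_b, dark and the y axis of tray, either way round below 0.22 rad and x of base_b in the frame of tray between 0.022 and 0.058 m and y of base_b in the frame of tray between -0.02 and 0.02 m and z of base_b in the frame of tray between -0.006 and 0.006 m and x of pale_a in the frame of tray between -0.02 and 0.02 m and z of pale_a in the frame of tray between 0.009 and 0.021 m and angle between the x axis of each of pale_a, pale_b and the x axis of tray, either way round below 0.22 rad and angle between each of pale_a, pale_b, dark's own z axis and vertical below 0.1 rad and x of pale_b in the frame of tray between -0.02 and 0.02 m and z of pale_b in the frame of tray between 0.009 and 0.021 m and ((y of pale_a in the frame of tray between -0.058 and -0.022 m and y of pale_b in the frame of tray between 0.022 and 0.058 m) or (y of pale_a in the frame of tray between 0.022 and 0.058 m and y of pale_b in the frame of tray between -0.058 and -0.022 m)) and x of dark in the frame of tray between -0.02 and 0.02 m and y of dark in the frame of tray between -0.02 and 0.02 m and z of dark in the frame of tray between 0.024 and 0.036 m and value of joint carrier above 0.18 m), for 0.2 s.
At the end, for the whole second after the job is handed in: Slide past 180 mm; in the tray frame: bottom pair along y at x = +-40 mm, tan bars on them along x at y = +-40 mm (all within 18 mm), dark bar on top along y, centred; other centring within 20 mm, angles within 0.22 rad, heights within 6 mm, laid bars level within 0.1 rad, at rest (all of step 2 and linear speed of each of base_a, base_b, pale_a, pale_b, dark below 0.02 m/s); the robot touches nothing.
It fails at once if a bystander is moved by more than 40 mm (distance of any of dish, jar, beaker, spatula, notebook, weight from where it was at the start of the episode above 0.04 m).
It also fails if it takes over 72 s, if anything falls off the work surface, if the arm or the gripper's body presses on something with over 40 N, if the wrist force passes 120 N, or if a joint passes its speed limit or range.

## Working session

There is one attempt and no reset: what is moved stays moved. The work goes in short steps, Python scripts to look and compute and a tool call to move; the robot and the scene stay as the last step left them, time stands still between calls to the robot, and variables do not carry over. Pictures are saved under pics/ and viewed, at most 10 in all, crops included, and the job is handed in when it is done.

Besides the shell and the picture viewer there is one more tool, called in YAML: its name, and indented under it one key for each argument. send_rows: Moves the arm, as the interface text tells. Its arguments: {"type":"object","properties":{"targets":{"type":"string"},"grip_force":{"type":"number"}},"required":["targets"]}

```bash
ls; mkdir -p pics
python3 - <<'E'
from workcell import env, eyes
import cv2
s=env.state(); print({k:s[k] for k in("time_s","ee_pos","ee_rot","gripper_width")})
for n in("scene","top"):
    f=eyes.grab_frame(n); cv2.imwrite(f"pics/{n}0.png",f["image"]); print(n,{k:v for k,v in f.items() if k!="image"})
E
```

```text
pics
{'time_s': 0.0, 'ee_pos': array([146.44566159, 555.46461215, 178.4364215 ]), 'ee_rot': array([-1.79900855e+02, -1.04230352e-03,  1.65230814e+02]), 'gripper_width': 91.08657581290329}
scene {'fovy': 50.609850564159615, 'cx': 319.1328706311212, 'cy': 192.16667160037295, 'eye': array([1245.70498685, -466.58566402,  762.91412531]), 'attitude': array([52.17844521,  0.58586629, 59.31368818])}
top {'fovy': 53.17731416492938, 'cx': 318.63849556810607, 'cy': 197.06842179142163, 'eye': array([ 395.11141735,  -41.00811482, 1317.7250591 ]), 'attitude': array([  4.90686944,  -0.207679  , -88.61954784])}
```

View pics/top0.png

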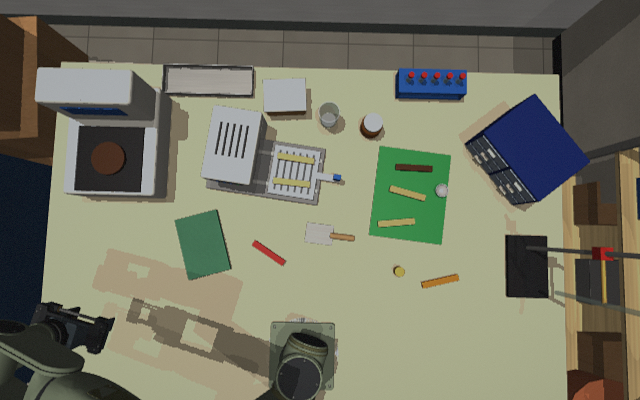

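View pics/scene0.png

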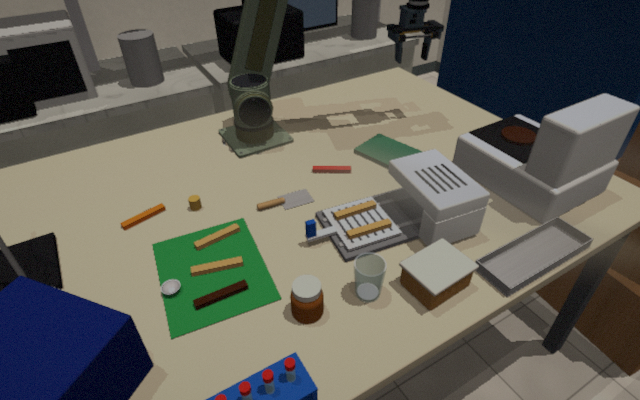

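Top view: the dark bar is at (413,168), the two tan bars are at (407,193) and (396,222) on the mat, and the base pair is at (293,157) and (291,183) on the tray. The blue handle is at (337,177) and the dish at (441,190). The orange (440,281) and red (268,252) bars lie off the mat and are not meant. In the scene view, the tan bars are at (217,236) and (217,266), and the dark bar is at (220,294).

```bash
cat > h.py <<'E'
import cv2, numpy as np
from scipy.spatial.transform import Rotation as Ro
from workcell import env, eyes
def ray(f,p):
    p=np.atleast_2d(np.float64(p)); fl=200/np.tan(np.radians(f["fovy"]/2))
    d=np.c_[(p[:,0]-f["cx"])/fl,-(p[:,1]-f["cy"])/fl,-np.ones(len(p))]
    return Ro.from_euler("xyz",f["attitude"],degrees=True).apply(d)
def cast(f,p,z):
    d=ray(f,p); return f["eye"]+d*((z-f["eye"][2])/d[:,2])[:,None]
def hsv(f): return cv2.cvtColor(f["image"],cv2.COLOR_BGR2HSV)
def blobs(f,lo,hi,roi,z,amin=30):
    """colour blobs in roi (x0,y0,x1,y1), boundary cast to plane z: centroid, axis angle, size"""
    m=np.zeros(f["image"].shape[:2],np.uint8); x0,y0,x1,y1=roi
    m[y0:y1,x0:x1]=cv2.inRange(hsv(f),lo,hi)[y0:y1,x0:x1]
    n,l,s,c=cv2.connectedComponentsWithStats(m); out=[]
    for i in range(1,n):
        if s[i,4]<amin: continue
        v,u=np.nonzero(l==i); P=cast(f,np.c_[u,v],z)[:,:2]; q=P.mean(0)
        w,V=np.linalg.eigh(np.cov((P-q).T)); a=np.degrees(np.arctan2(V[1,1],V[0,1]))%180
        out.append((np.round(c[i]),np.round(q,1),round(a,1),np.round(np.sqrt(12*w[::-1]),1),s[i,4]))
    return out
E
python3 - <<'E'
from h import *
f=eyes.grab_frame("top"); g=eyes.grab_frame("scene"); H=hsv(f);G=hsv(g)
for p in[(413,168),(407,193),(396,222),(293,157),(291,184),(337,177),(430,220),(300,150)]: print(p,H[p[1],p[0]])
for p in[(217,236),(217,266),(220,294),(357,210),(370,229),(310,230)]: print("s",p,G[p[1],p[0]])
a=cv2.resize(f["image"][135:255,255:465],None,fx=3.6,fy=3.6,interpolation=cv2.INTER_CUBIC)
cv2.imwrite("pics/crop.png",a)
E
```

```text
(413, 168) [ 11 142  72]
(407, 193) [ 24 110 169]
(396, 222) [ 24 110 171]
(293, 157) [ 28 101 171]
(291, 184) [ 30  89 172]
(337, 177) [109 174 161]
(430, 220) [ 67 153 135]
(300, 150) [103  10 179]
s (217, 236) [ 19 131 161]
s (217, 266) [ 18 133 155]
s (220, 294) [ 11 185  55]
s (357, 210) [ 17 140 122]
s (370, 229) [ 19 131 142]
s (310, 230) [110 202  67]
```

View pics/crop.png

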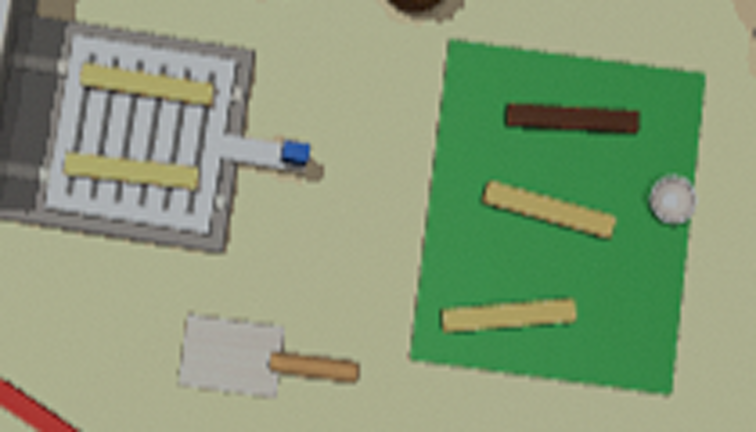

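The crop confirms it: on the mat are the dark bar at crop (572,118) and the tan bars at (549,209) and (509,315). The base pair is on the tray at (147,84) and (131,171), with the blue tab at (295,153).

Run:
```python
from h import *
f=eyes.grab_frame("top"); g=eyes.grab_frame("scene")
def show(t,b):
    print(t); [print("  ",*x) for x in b]
show("tan mat",blobs(f,(14,70,100),(36,200,255),(375,180,432,236),19))
show("tan mat S",blobs(g,(10,80,90),(30,220,255),(185,222,250,278),19))
show("dark",blobs(f,(0,80,20),(20,255,110),(385,155,440,180),19))
show("dark S",blobs(g,(0,100,10),(20,255,90),(190,275,255,310),19))
show("base",blobs(f,(20,65,100),(36,200,255),(268,145,322,195),43))
show("base S",blobs(g,(10,80,90),(30,220,255),(325,195,400,242),43))
show("handle",blobs(f,(100,120,40),(120,255,255),(325,165,350,190),75,10))
show("handle S",blobs(g,(100,120,20),(120,255,255),(300,215,320,240),75,10))
show("tray",blobs(f,(90,0,150),(125,30,255),(255,135,330,205),28,30))
show("mat",blobs(f,(50,90,50),(80,255,255),(360,140,460,250),4,500))
```

```text
tan mat
   [407. 193.] [ 527.7 -331.5] 75.3 [120.8  20.9] 234
   [396. 222.] [ 431.1 -296.4] 96.3 [120.5  20. ] 228
tan mat S
   [216. 235.] [ 433.5 -299.7] 97.0 [119.6  23. ] 282
   [216. 264.] [ 529.  -333.4] 75.4 [120.1  21.7] 345
dark
   [414. 167.] [ 611.9 -352.3] 87.8 [119.6  18.9] 205
dark S
   [220. 294.] [ 617.9 -355.9] 88.6 [116.9  26. ] 501
base
   [295. 158.] [629.2  35.1] 82.1 [118.3  19.6] 219
   [291. 182.] [550.8  46.8] 84.7 [120.   19.9] 228
base S
   [355. 209.] [555.5  45.1] 84.1 [121.2  29.3] 289
   [368. 227.] [631.3  33.5] 81.8 [120.2  23.5] 287
handle
   [337. 177.] [565.8 -99. ] 87.9 [21.1 17.5] 37
handle S
   [310. 228.] [ 589.9 -110.2] 150.6 [56.4 22.1] 151
tray
   [296. 173.] [582.   31.8] 83.5 [196.4 191.2] 964
   [280. 168.] [596.8  83.5] 172.4 [52.4 15.3] 75
   [287. 169.] [593.6  62. ] 171.9 [53.9 15.7] 78
   [294. 170.] [591.  40.] 171.5 [53.3 15.6] 77
   [301. 171.] [589.1  18. ] 172.7 [53.5 15.2] 74
   [307. 172.] [586.9  -3.8] 172.6 [51.1 15.7] 73
mat
   [410. 195.] [ 522.7 -343.5] 178.6 [304.8 245.5] 5592
```

```bash
cat > plan.py <<'E'
import sys, numpy as np
from scipy.spatial.transform import Rotation as Ro
from workcell import env
C=np.array([591,40.5]); PHI=-8.
def tray(x,y):
    c,s=np.cos(np.radians(PHI)),np.sin(np.radians(PHI)); return C+[c*x-s*y,s*x+c*y]
# args: x,y,z,yaw  or t,x,y,z,yaw (tray frame, yaw relative to the tray)
s=env.state(); R=Ro.from_euler("xyz",s["ee_rot"],degrees=True); p=s["ee_pos"]
print("t",s["time_s"],"pos",p.round(1),"rot",s["ee_rot"].round(1),"w",round(s["gripper_width"],1),"q6",s["qpos"][5].round(),"F",s["force"].round(1))
q,Q=p,R
for a in sys.argv[1:]:
    v=a.split(",")
    if v[0]=="t": x,y,z,w=map(float,v[1:]); (x,y),w=tray(x,y),w+PHI
    else: x,y,z,w=map(float,v)
    g=np.array([x,y,z]); G=Ro.from_euler("xyz",[180,0,w],degrees=True)
    d=R.inv().apply(g-p)/1000; r=(R.inv()*G).as_rotvec(degrees=True)
    n=max(np.linalg.norm(g-q)/41.7,np.degrees((Q.inv()*G).magnitude())/7.16)
    print(a,"->",d.round(4),r.round(1),"rows %.1f"%n,"world",g.round(1)); q,Q=g,G
E
python3 plan.py 528.3,-332.3,178,75.3 528.3,-332.3,70,75.3 528.3,-332.3,7,75.3
```

```text
t 0.3 pos [146.6 555.8 179. ] rot [-180.     0.   165.2] w 91.2 q6 -1.0 F [0.3 0.4 1. ]
528.3,-332.3,178,75.3 -> [-0.5956 -0.7615  0.0014] [-0.   0.  89.9] rows 23.2 world [ 528.3 -332.3  178. ]
528.3,-332.3,70,75.3 -> [-0.5956 -0.7614  0.1094] [-0.   0.  89.9] rows 2.6 world [ 528.3 -332.3   70. ]
528.3,-332.3,7,75.3 -> [-0.5956 -0.7614  0.1724] [-0.   0.  89.9] rows 1.5 world [ 528.3 -332.3    7. ]
```

send_rows:
  targets: "-0.596 -0.761 0.001 0 0 89.9 100;-0.596 -0.761 0.001 0 0 89.9 100;-0.596 -0.761 0.001 0 0 89.9 100;-0.596 -0.761 0.001 0 0 89.9 100;-0.596 -0.761 0.001 0 0 89.9 100;-0.596 -0.761 0.001 0 0 89.9 100;-0.596 -0.761 0.001 0 0 89.9 100;-0.596 -0.761 0.001 0 0 89.9 100;-0.596 -0.761 0.001 0 0 89.9 100;-0.596 -0.761 0.001 0 0 89.9 100;-0.596 -0.761 0.001 0 0 89.9 100;-0.596 -0.761 0.001 0 0 89.9 100"
  grip_force: 12

```text
time_s: 1.3
ee_pos: [344.6, 94.9, 179.1]
ee_rot: [179.9, -0.0, 78.9]
force: [1.0, 0.3, 0.0]
gripper_width: 91.3
gripper_force: 0.0
```

```bash
python3 plan.py 528.3,-332.3,178,75.3 528.3,-332.3,70,75.3
```

```text
t 1.3 pos [344.6  94.9 179.1] rot [179.9  -0.   78.9] w 91.3 q6 25.0 F [1.  0.3 0. ]
528.3,-332.3,178,75.3 -> [-0.3841  0.2622  0.0011] [ 0.1 -0.   3.6] rows 11.2 world [ 528.3 -332.3  178. ]
528.3,-332.3,70,75.3 -> [-0.3841  0.2621  0.1091] [ 0.1 -0.   3.6] rows 2.6 world [ 528.3 -332.3   70. ]
```

send_rows:
  targets: "-0.384 0.262 0.001 0 0 0 100;-0.384 0.262 0.001 0 0 0 100;-0.384 0.262 0.001 0 0 0 100;-0.384 0.262 0.001 0 0 0 100;-0.384 0.262 0.001 0 0 0 100;-0.384 0.262 0.001 0 0 0 100;-0.384 0.262 0.001 0 0 0 100;-0.384 0.262 0.001 0 0 0 100;-0.384 0.262 0.001 0 0 0 100;-0.384 0.262 0.09 0 0 0 100;-0.384 0.262 0.09 0 0 0 100;-0.384 0.262 0.09 0 0 0 100"

```text
time_s: 2.3
ee_pos: [530.5, -330.1, 88.9]
ee_rot: [179.9, 0.0, 79.2]
force: [0.1, -0.2, -0.1]
gripper_width: 91.0
gripper_force: 0.0
```

```bash
python3 plan.py 528.3,-332.3,70,75.3 528.3,-332.3,7,75.3
```

```text
t 2.3 pos [ 530.5 -330.1   88.9] rot [179.9   0.   79.2] w 91.0 q6 -22.0 F [ 0.1 -0.2 -0.1]
528.3,-332.3,70,75.3 -> [-0.0026 -0.0018  0.0189] [0.1 0.  3.9] rows 0.6 world [ 528.3 -332.3   70. ]
528.3,-332.3,7,75.3 -> [-0.0025 -0.0019  0.0819] [0.1 0.  3.9] rows 1.5 world [ 528.3 -332.3    7. ]
```

send_rows:
  targets: "-0.0025 -0.0018 0.02 0 0 3.9 100;-0.0025 -0.0018 0.045 0 0 3.9 100;-0.0025 -0.0018 0.065 0 0 3.9 100;-0.0025 -0.0018 0.075 0 0 3.9 100;-0.0025 -0.0018 0.081 0 0 3.9 100;-0.0025 -0.0018 0.081 0 0 3.9 100;-0.0025 -0.0018 0.081 0 0 3.9 10;-0.0025 -0.0018 0.081 0 0 3.9 10;-0.0025 -0.0018 0.081 0 0 3.9 10;-0.0025 -0.0018 0.081 0 0 3.9 10;-0.0025 -0.0018 0.081 0 0 3.9 10;-0.0025 -0.0018 0.081 0 0 3.9 10"
  grip_force: 12

```text
time_s: 3.3
ee_pos: [527.9, -330.4, 9.3]
ee_rot: [180.0, 0.0, 75.4]
force: [-0.8, -0.0, -0.8]
gripper_width: 54.4
gripper_force: 0.0
```

```bash
python3 plan.py 528.3,-332.3,150,75.3 t,0,15,150,0 t,0,15,75,0 t,0,15,47,0
```

```text
t 3.3 pos [ 527.9 -330.4    9.3] rot [180.    0.   75.4] w 54.4 q6 -18.0 F [-0.8 -0.  -0.8]
528.3,-332.3,150,75.3 -> [-0.0018  0.001  -0.1407] [0.  0.  0.1] rows 3.4 world [ 528.3 -332.3  150. ]
t,0,15,150,0 -> [ 0.3897 -0.0341 -0.1408] [ 0.  -0.  83.4] rows 11.6 world [593.1  55.4 150. ]
t,0,15,75,0 -> [ 0.3897 -0.0342 -0.0658] [ 0.  -0.  83.4] rows 1.8 world [593.1  55.4  75. ]
t,0,15,47,0 -> [ 0.3897 -0.0342 -0.0378] [ 0.  -0.  83.4] rows 0.7 world [593.1  55.4  47. ]
```

send_rows:
  targets: "0 0 0.002 0 0 0 10;0 0 0.002 0 0 0 10;0 0 0.002 0 0 0 10;0 0 0.002 0 0 0 10;0 0 0.002 0 0 0 10;0 0 0.002 0 0 0 10;0 0 0.002 0 0 0 10;0 0 0.002 0 0 0 10;0 0 0.002 0 0 0 10"

```text
time_s: 4.05
ee_pos: [527.7, -330.3, 6.8]
ee_rot: [180.0, -0.0, 75.4]
force: [0.7, 0.2, -0.2]
gripper_width: 9.6
gripper_force: 0.0
```

```bash
python3 plan.py 528.3,-332.3,150,75.3 t,0,15,150,0 t,0,15,75,0 t,0,15,47,0
```

```text
t 4.05 pos [ 527.7 -330.3    6.8] rot [180.   -0.   75.4] w 9.6 q6 -18.0 F [ 0.7  0.2 -0.2]
528.3,-332.3,150,75.3 -> [-0.0018  0.0011 -0.1432] [ 0.  -0.   0.1] rows 3.4 world [ 528.3 -332.3  150. ]
t,0,15,150,0 -> [ 0.3897 -0.034  -0.1431] [-0.  -0.  83.4] rows 11.6 world [593.1  55.4 150. ]
t,0,15,75,0 -> [ 0.3897 -0.034  -0.0681] [-0.  -0.  83.4] rows 1.8 world [593.1  55.4  75. ]
t,0,15,47,0 -> [ 0.3897 -0.034  -0.0401] [-0.  -0.  83.4] rows 0.7 world [593.1  55.4  47. ]
```

Run:
```python
from h import *
f=eyes.grab_frame("top"); g=eyes.grab_frame("scene")
a=cv2.resize(f["image"][140:250,340:480],None,fx=3.6,fy=3.6,interpolation=cv2.INTER_CUBIC)
b=cv2.resize(g["image"][190:330,140:290],None,fx=2.83,fy=2.83,interpolation=cv2.INTER_CUBIC)[:396,:290]
b=cv2.resize(g["image"][200:330,150:248],None,fx=3.04,fy=3.04,interpolation=cv2.INTER_CUBIC)[:396,:296]
b=cv2.copyMakeBorder(b,0,396-b.shape[0],0,0,cv2.BORDER_CONSTANT)
cv2.imwrite("pics/miss.png",np.hstack([a,b]))
```

```text
(no output)
```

View pics/miss.png

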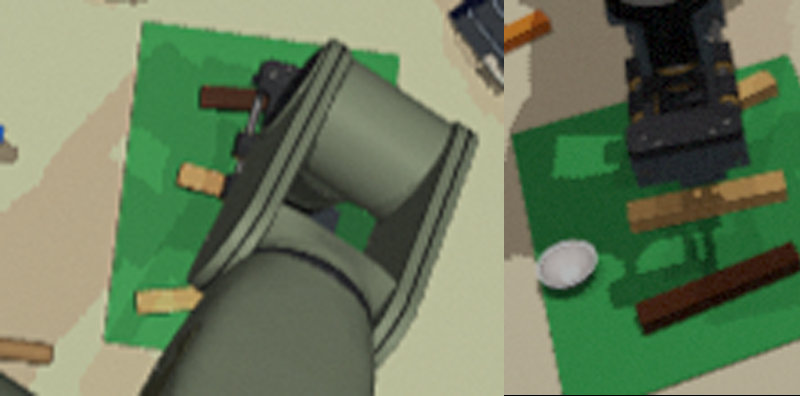

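The enlarged views show the gripper over the middle tan bar, which is at right crop (705,200). The bar still lies on the mat, unclamped. I'll project the reported TCP into both views to find the offset.

```bash
cat >> h.py <<'E'
def proj(f,P):
    P=np.atleast_2d(np.float64(P)); fl=200/np.tan(np.radians(f["fovy"]/2))
    c=Ro.from_euler("xyz",f["attitude"],degrees=True).inv().apply(P-f["eye"])
    return np.c_[f["cx"]-fl*c[:,0]/c[:,2],f["cy"]+fl*c[:,1]/c[:,2]]
E
python3 - <<'E'
from h import *
f=eyes.grab_frame("top"); g=eyes.grab_frame("scene")
print(g["eye"],g["attitude"],f["eye"],f["attitude"]); p=env.state()["ee_pos"]
for dz in(0,19,79,140):
    u=proj(g,p+[0,0,dz])[0]; v=proj(f,p+[0,0,dz])[0]
    print(dz,u.round(),"crop",((u-[150,200])*3.04+[504,0]).round(),v.round(),"crop",((v-[340,140])*3.6).round())
def show(t,b):
    print(t); [print("  ",*x) for x in b]
show("tan mat S",blobs(g,(10,80,50),(30,220,255),(185,215,250,280),19))
show("dark S",blobs(g,(0,100,10),(20,255,90),(190,275,255,310),19))
E
```

```text
[1245.70498685 -466.58566402  762.91412531] [52.17844521  0.58586629 59.31368818] [ 395.11141735  -41.00811482 1317.7250591 ] [  4.90686944  -0.207679   -88.61954784]
0 [218. 267.] crop [710. 203.] [406. 193.] crop [237. 191.]
19 [217. 261.] crop [706. 187.] [407. 193.] crop [242. 189.]
79 [212. 243.] crop [693. 131.] [411. 191.] crop [257. 183.]
140 [208. 223.] crop [679.  70.] [416. 189.] crop [275. 175.]
tan mat S
   [231. 229.] [ 434.2 -257.9] 104.4 [42.8 30.2] 126
   [216. 266.] [ 534.3 -334.6] 75.5 [118.6  32.6] 524
dark S
   [220. 294.] [ 617.9 -355.9] 88.4 [117.2  26.3] 511
```

send_rows:
  targets: "0 0 -0.03 0 0 0 10;0 0 -0.06 0 0 -7 10;0 0 -0.06 0 0 -14 30;0 0 -0.06 0 0 -21 30;0 0 -0.06 0 0 -28 30;0 0 -0.06 0 0 -35 30;0 0 -0.06 0 0 -42 30;0 0 -0.06 0 0 -49 30;0 0 -0.06 0 0 -56 30;0 0 -0.06 0 0 -60 30;0 0 -0.06 0 0 -60 30"

```text
time_s: 5.17
ee_pos: [527.7, -330.3, 66.8]
ee_rot: [180.0, -0.0, 135.4]
force: [-0.4, 0.2, -0.8]
gripper_width: 27.4
gripper_force: 0.0
```

Run:
```python
from h import *
f=eyes.grab_frame("top"); g=eyes.grab_frame("scene")
b=cv2.resize(g["image"][150:320,140:310],None,fx=3.5,fy=3.5,interpolation=cv2.INTER_CUBIC)
cv2.imwrite("pics/tips.png",b)
p=env.state(); print(p["ee_pos"],p["ee_rot"],p["gripper_width"]); p=p["ee_pos"]
for dz in(0,19,79): print(((proj(g,p+[0,0,dz])[0]-[140,150])*3.5).round())
```

```text
[ 527.69532167 -330.27496042   66.81736289] [ 1.79994399e+02 -3.79918518e-03  1.35275043e+02] 27.322183700062105
[258. 347.]
[253. 326.]
[237. 257.]
```

View pics/tips.png

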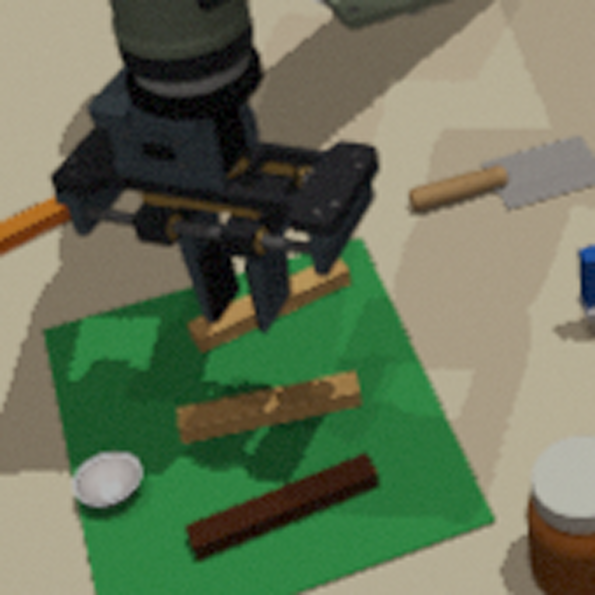

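The image shows finger tips at about crop (215,322) and (265,330), midway between them (240,325). The reported TCP projects to (258,347), so the true tips sit about 20 mm higher or further back than reported. I'll touch bare mat between the bars to find the height.

```bash
python3 plan.py 488,-318,67,80 488,-318,30,80 488,-318,8,80
python3 - <<'E'
from h import *
f=eyes.grab_frame("top"); print(cast(f,[(303.5,358),(271,321),(336,321)],10).round(), env.state()["qpos"].round(2))
E
```

```text
t 5.2667 pos [ 527.7 -330.3   66.8] rot [180.   -0.  135.3] w 27.3 q6 -78.0 F [-0.2 -0.2 -0.1]
488,-318,67,80 -> [ 0.0368 -0.0192 -0.0002] [ 0.  -0.  55.3] rows 7.7 world [ 488. -318.   67.]
488,-318,30,80 -> [ 0.0368 -0.0192  0.0368] [ 0.  -0.  55.3] rows 0.9 world [ 488. -318.   30.]
488,-318,8,80 -> [ 0.0368 -0.0192  0.0588] [ 0.  -0.  55.3] rows 0.5 world [ 488. -318.    8.]
[[  -6.   -7.   10.]
 [ 106.  100.   10.]
 [ 111. -108.   10.]] [-3.310e+01  2.743e+01  9.225e+01  1.000e-02  6.032e+01 -7.839e+01]
```

send_rows:
  targets: "0.037 -0.019 0 0 0 7 5;0.037 -0.019 0 0 0 14 5;0.037 -0.019 0 0 0 21 5;0.037 -0.019 0 0 0 28 5;0.037 -0.019 0 0 0 35 5;0.037 -0.019 0 0 0 42 5;0.037 -0.019 0 0 0 49 5;0.037 -0.019 0.015 0 0 55 5;0.037 -0.019 0.037 0 0 55 5;0.037 -0.019 0.05 0 0 55 5;0.037 -0.019 0.056 0 0 55 5;0.037 -0.019 0.058 0 0 55 5"

```text
time_s: 6.32
ee_pos: [487.4, -317.4, 7.7]
ee_rot: [-179.9, -0.1, 80.3]
force: [-0.1, -0.2, 1.0]
gripper_width: 4.7
gripper_force: 0.0
```

send_rows:
  targets: "0 0 0.001 0 0 0 5;0 0 0.002 0 0 0 5;0 0 0.003 0 0 0 5;0 0 0.004 0 0 0 5;0 0 0.004 0 0 0 5"

```text
time_s: 6.73
ee_pos: [488.2, -318.0, 5.2]
ee_rot: [180.0, 0.0, 80.4]
force: [0.1, 0.7, 0.1]
gripper_width: 4.5
gripper_force: 0.0
```

send_rows:
  targets: "0 0 0.001 0 0 0 5;0 0 0.002 0 0 0 5;0 0 0.003 0 0 0 5;0 0 0.004 0 0 0 5;0 0 0.005 0 0 0 5;0 0 0.005 0 0 0 5"

```text
time_s: 7.23
ee_pos: [487.9, -317.7, -0.4]
ee_rot: [-180.0, -0.0, 80.4]
force: [-0.8, -0.2, 0.0]
gripper_width: 4.7
gripper_force: 0.0
```

send_rows:
  targets: "0 0 0.0015 0 0 0 5;0 0 0.003 0 0 0 5;0 0 0.0045 0 0 0 5;0 0 0.006 0 0 0 5;0 0 0.007 0 0 0 5;0 0 0.008 0 0 0 5;0 0 0.008 0 0 0 5"

```text
time_s: 7.82
ee_pos: [487.8, -317.7, -8.5]
ee_rot: [-180.0, -0.0, 80.4]
force: [-0.6, -0.5, 1.0]
gripper_width: 4.4
gripper_force: 0.0
```

send_rows:
  targets: "0 0 0.001 0 0 0 5;0 0 0.002 0 0 0 5;0 0 0.003 0 0 0 5;0 0 0.004 0 0 0 5;0 0 0.004 0 0 0 5"

```text
time_s: 8.23
ee_pos: [487.9, -317.7, -12.4]
ee_rot: [-180.0, -0.0, 80.4]
force: [0.7, -0.0, -0.3]
gripper_width: 4.7
gripper_force: 0.0
```

send_rows:
  targets: "0 0 0.001 0 0 0 5;0 0 0.002 0 0 0 5;0 0 0.003 0 0 0 5;0 0 0.003 0 0 0 5"

```text
time_s: 8.57
ee_pos: [487.9, -317.7, -15.4]
ee_rot: [-180.0, -0.0, 80.4]
force: [0.5, 0.1, -1.4]
gripper_width: 4.8
gripper_force: 0.0
```

send_rows:
  targets: "0 0 0.001 0 0 0 5;0 0 0.002 0 0 0 5;0 0 0.003 0 0 0 5;0 0 0.003 0 0 0 5"

```text
time_s: 8.9
ee_pos: [487.9, -317.7, -18.4]
ee_rot: [-180.0, -0.0, 80.4]
force: [-0.0, -0.1, -0.4]
gripper_width: 4.5
gripper_force: 0.0
```

send_rows:
  targets: "0 0 0.001 0 0 0 5;0 0 0.002 0 0 0 5;0 0 0.003 0 0 0 5;0 0 0.003 0 0 0 5"

```text
time_s: 9.23
ee_pos: [487.9, -317.7, -21.4]
ee_rot: [-180.0, -0.0, 80.4]
force: [-0.1, 0.0, -0.1]
gripper_width: 4.4
gripper_force: 0.0
```

Run:
```python
from h import *
g=eyes.grab_frame("scene"); f=eyes.grab_frame("top")
b=cv2.resize(g["image"][150:300,140:290],None,fx=4,fy=4,interpolation=cv2.INTER_CUBIC)
cv2.imwrite("pics/touch.png",b)
p=env.state(); print(p["ee_pos"],p["force"]); p=p["ee_pos"]
for dz in(0,25): print(((proj(g,p+[0,0,dz])[0]-[140,150])*4).round())
```

```text
[ 487.98939177 -317.79304588  -21.23298303] [ 0.27514842 -0.10126414  0.24551193]
[315. 449.]
[309. 421.]
```

View pics/touch.png

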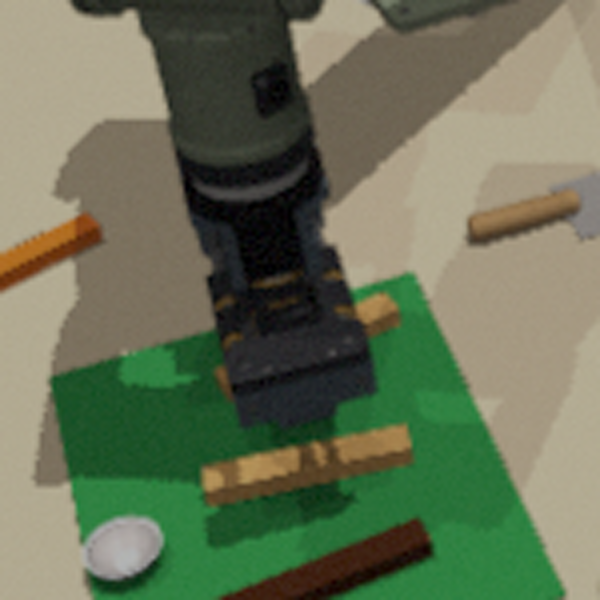

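The gripper is low between the tan bars (body edge at (310,415)) but still not in contact. I'll keep going in small steps.

send_rows:
  targets: "0 0 0.001 0 0 0 5;0 0 0.002 0 0 0 5;0 0 0.003 0 0 0 5;0 0 0.003 0 0 0 5"

```text
time_s: 9.67
ee_pos: [487.8, -317.7, -24.4]
ee_rot: [-180.0, -0.0, 80.4]
force: [-0.4, -0.2, -0.1]
gripper_width: 4.6
gripper_force: 0.0
```

send_rows:
  targets: "0 0 0.001 0 0 0 5;0 0 0.002 0 0 0 5;0 0 0.003 0 0 0 5;0 0 0.003 0 0 0 5"

```text
time_s: 10.0
ee_pos: [487.8, -317.7, -27.5]
ee_rot: [-180.0, -0.0, 80.4]
force: [-0.6, 0.3, 0.1]
gripper_width: 4.7
gripper_force: 0.0
```

send_rows:
  targets: "0 0 0.001 0 0 0 5;0 0 0.002 0 0 0 5;0 0 0.003 0 0 0 5;0 0 0.003 0 0 0 5"

```text
time_s: 10.33
ee_pos: [488.0, -317.8, -30.3]
ee_rot: [-180.0, -0.0, 80.4]
force: [0.1, 0.6, 1.3]
gripper_width: 4.7
gripper_force: 0.0
```

send_rows:
  targets: "0 0 0.001 0 0 0 5;0 0 0.002 0 0 0 5;0 0 0.003 0 0 0 5;0 0 0.003 0 0 0 5"

```text
time_s: 10.67
ee_pos: [488.1, -317.9, -30.4]
ee_rot: [180.0, 0.0, 80.4]
force: [-3.6, 2.6, 19.2]
gripper_width: 4.7
gripper_force: 9.0
```

Contact came at reported z = -30.3, so the true tip is about 34 mm above the reported TCP. I'll use that offset and confirm by force on placing.

send_rows:
  targets: "0 0 -0.02 0 0 0 5;0 0 -0.06 0 0 0 100;0 0 -0.06 0 0 0 100;0 0 -0.06 0 0 0 100;0 0 -0.06 0 0 0 100"

```text
time_s: 11.08
ee_pos: [487.7, -317.7, 26.7]
ee_rot: [-180.0, -0.0, 80.4]
force: [-0.4, 0.3, -0.8]
gripper_width: 28.6
gripper_force: 0.0
```

```bash
python3 plan.py 528.3,-332.3,26,75.3 528.3,-332.3,-27,75.3
python3 - <<'E'
from h import *
g=eyes.grab_frame("scene")
b=cv2.resize(g["image"][150:300,140:290],None,fx=4,fy=4,interpolation=cv2.INTER_CUBIC)
cv2.imwrite("pics/t2.png",b); p=env.state()["ee_pos"]
for dz in(34,34+79): print(((proj(g,p+[0,0,dz])[0]-[140,150])*4).round())
E
```

```text
t 11.0833 pos [ 487.7 -317.7   26.7] rot [-180.    -0.    80.4] w 28.6 q6 -25.0 F [-0.4  0.3 -0.8]
528.3,-332.3,26,75.3 -> [-0.0077  0.0425  0.0007] [-0.  -0.   5.1] rows 1.0 world [ 528.3 -332.3   26. ]
528.3,-332.3,-27,75.3 -> [-0.0077  0.0425  0.0537] [-0.  -0.   5.1] rows 1.3 world [ 528.3 -332.3  -27. ]
[294. 354.]
[272. 254.]
```

send_rows:
  targets: "-0.0077 0.0425 0 0 0 5 80;-0.0077 0.0425 0 0 0 5 80;-0.0077 0.0425 0 0 0 5 80;-0.0077 0.0425 0 0 0 5 80;-0.0077 0.0425 0 0 0 5 80;-0.0077 0.0425 0.02 0 0 5 80;-0.0077 0.0425 0.035 0 0 5 80;-0.0077 0.0425 0.045 0 0 5 80;-0.0077 0.0425 0.05 0 0 5 80;-0.0077 0.0425 0.053 0 0 5 80;-0.0077 0.0425 0.053 0 0 5 10;-0.0077 0.0425 0.053 0 0 5 10"

```text
time_s: 12.13
ee_pos: [528.9, -332.7, -25.7]
ee_rot: [180.0, 0.0, 75.4]
force: [0.3, -0.0, 0.5]
gripper_width: 62.1
gripper_force: 0.0
```

send_rows:
  targets: "0 0 0 0 0 0 10;0 0 0 0 0 0 10;0 0 0 0 0 0 10;0 0 0 0 0 0 10;0 0 0 0 0 0 10;0 0 0 0 0 0 10;0 0 0 0 0 0 10"

```text
time_s: 12.72
ee_pos: [528.6, -332.5, -26.1]
ee_rot: [-180.0, -0.0, 75.4]
force: [-0.3, 0.0, 0.5]
gripper_width: 19.8
gripper_force: 12.0
```

```bash
python3 plan.py 528.3,-332.3,90,75.3 t,0,10,90,0 t,0,10,50,0
```

```text
t 12.7167 pos [ 528.6 -332.5  -26.1] rot [-180.    -0.    75.4] w 19.8 q6 -19.0 F [-0.3  0.   0.5]
528.3,-332.3,90,75.3 -> [ 1.000e-04 -4.000e-04 -1.161e-01] [-0.  -0.   0.1] rows 2.8 world [ 528.3 -332.3   90. ]
t,0,10,90,0 -> [ 0.3866 -0.0349 -0.1161] [-0.  -0.  83.4] rows 11.6 world [592.4  50.4  90. ]
t,0,10,50,0 -> [ 0.3866 -0.0349 -0.0761] [-0.  -0.  83.4] rows 1.0 world [592.4  50.4  50. ]
```

send_rows:
  targets: "0 0 -0.035 0 0 0 10;0 0 -0.075 0 0 0 10;0 0 -0.116 0 0 0 10;0.04 0 -0.116 0 0 7 10;0.08 -0.005 -0.116 0 0 14 10;0.12 -0.01 -0.116 0 0 21 10;0.16 -0.015 -0.116 0 0 28 10;0.20 -0.02 -0.116 0 0 35 10;0.24 -0.025 -0.116 0 0 42 10;0.28 -0.03 -0.116 0 0 49 10;0.32 -0.032 -0.116 0 0 56 10;0.355 -0.034 -0.116 0 0 63 10"

```text
time_s: 13.72
ee_pos: [584.4, 17.2, 89.9]
ee_rot: [-180.0, -0.0, 14.2]
force: [-0.1, -0.5, -0.2]
gripper_width: 20.1
gripper_force: 12.0
```

```bash
python3 plan.py t,0,10,90,0 t,0,10,50,0
```

```text
t 13.7167 pos [584.4  17.2  89.9] rot [-180.    -0.    14.2] w 20.1 q6 76.0 F [-0.1 -0.5 -0.2]
t,0,10,90,0 -> [ 0.0159 -0.0302 -0.0001] [-0.  -0.  22.2] rows 3.1 world [592.4  50.4  90. ]
t,0,10,50,0 -> [ 0.0159 -0.0302  0.0399] [-0.  -0.  22.2] rows 1.0 world [592.4  50.4  50. ]
```

send_rows:
  targets: "0.006 -0.015 0 0 0 7 10;0.013 -0.027 0 0 0 14 10;0.013 -0.027 0 0 0 20 10;0.013 -0.027 0.015 0 0 20 10;0.013 -0.027 0.03 0 0 20 10;0.013 -0.027 0.035 0 0 20 10;0.013 -0.027 0.035 0 0 20 10;0.013 -0.027 0.035 0 0 20 10"

```text
time_s: 14.38
ee_pos: [590.5, 44.6, 55.0]
ee_rot: [-180.0, 0.0, -5.5]
force: [0.3, -0.6, -0.2]
gripper_width: 19.8
gripper_force: 12.0
```

```bash
python3 plan.py t,0,10,50,0
python3 - <<'E'
from h import *
g=eyes.grab_frame("scene"); f=eyes.grab_frame("top")
a=cv2.resize(f["image"][130:210,250:350],None,fx=4,fy=4,interpolation=cv2.INTER_CUBIC)
b=cv2.resize(g["image"][150:265,295:395],None,fx=4,fy=4,interpolation=cv2.INTER_CUBIC)
a=cv2.copyMakeBorder(a,0,b.shape[0]-a.shape[0],0,0,cv2.BORDER_CONSTANT)
cv2.imwrite("pics/hover.png",np.hstack([a,b]))
E
```

```text
t 14.3833 pos [590.5  44.6  55. ] rot [-180.     0.    -5.5] w 19.8 q6 99.0 F [ 0.3 -0.6 -0.2]
t,0,10,50,0 -> [ 0.0014 -0.0059  0.005 ] [-0.   0.   2.5] rows 0.3 world [592.4  50.4  50. ]
```

View pics/hover.png

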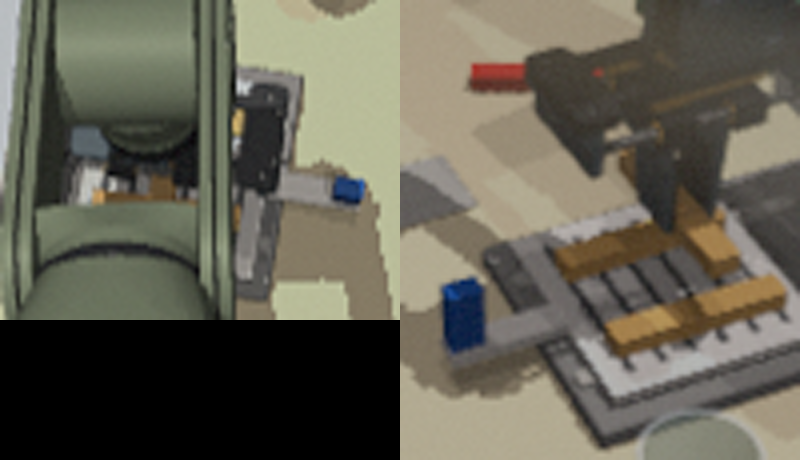

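Scene crop: the held bar runs from about (625,160) to its near end at (720,260) above the base pair, and the blue tab is at (463,315). I'll compare the predicted bar corners with these pixels.

Run:
```python
from h import *
g=eyes.grab_frame("scene"); s=env.state(); p=s["ee_pos"]; w=np.radians(s["ee_rot"][2])
X=np.array([np.cos(w),np.sin(w),0]);Y=np.array([-np.sin(w),np.cos(w),0])
for nm,a,b,z in [("nearTop+y",60,10,45),("nearTop-y",60,-10,45),("nearBot+y",60,10,30),("nearBot-y",60,-10,30),("farTop+y",-60,10,45),("farTop-y",-60,-10,45)]:
    print(nm,((proj(g,p+X*a+Y*b+[0,0,z])[0]-[295,150])*4+[400,0]).round())
im=g["image"]; H=hsv(g)
print(H[200:220,366:384,2]); print(H[200:220,366:384,0])
```

```text
nearTop+y [741. 248.]
nearTop-y [712. 257.]
nearBot+y [739. 266.]
nearBot-y [711. 276.]
farTop+y [644. 140.]
farTop-y [617. 148.]
[[ 87  88  79  61  46  39  44  55  84  97  74  67  68  68  74  72  79  83]
 [ 87  85  84  80  60  48  46  59 114 135  94  61  59  68  74  77  79  82]
 [ 85  86  89  87  86  69  45  71 123 148 124  97  90  86  74  81  80  86]
 [ 89  90  90  94 100  94  70  99 143 152 142 136 123 109  73  74  77  84]
 [ 95  97  98  99  98 104  98 110 143 136 135 152 135 109  79  73  71  73]
 [ 99  99  99 101 100 112 127 125 110  98 130 158 148 121  89  68  69  66]
 [ 98 101 112 128 128 143 161 159 143 115 133 157 160 150 113  71  56  63]
 [ 87 112 142 163 165 163 163 164 159 143 139 157 158 158 150 103  60  59]
 [ 78 116 155 165 163 163 162 163 162 159 156 159 157 157 154 134  78  55]
 [ 74  82 123 158 163 163 165 163 161 161 161 161 160 158 158 151 122  81]
 [ 77  73  86 127 157 164 163 162 162 164 162 161 158 156 157 157 153 123]
 [ 83  75  74  93 138 162 164 163 162 162 163 162 160 153 155 158 157 148]
 [ 87  78  76  73 109 151 162 162 162 163 161 162 164 159 151 158 157 
[... 1331 characters left out ...]
 16  16  11  10  10   9]
 [ 14  17  16  18  17  18  17  18  18  18  18  17  18  17  14  10  12  11]
 [  7  15  15  15  17  17  17  17  18  18  17  18  17  17  16   4  10  12]
 [ 11  14  16  18  16  16  18  18  18  18  18  17  17  17  15  11  11   8]
 [  0  17  13  16  17  19  17  18  18  17  17  17  16  18  14  10  13  11]
 [ 12   5  19  18  15  17  17  17  17  17  16  17  17  17  12  10  13  11]
 [  9   5  13  13  16  14  15  16  18  17  18  16  17  17  13  13  12   8]
 [  5  10  10   8  13  16  17  17  17  16  17  15  15  14  13  10  12   8]
 [ 13  10   8  15 173  15  19  15  18  15  14  16  14  13  13   0   0  10]
 [ 12   8  15   0  15  15  17  15  17  20   0   5   9   6  11  15  15  15]]
```

Prediction and image agree within a pixel (nearTop-y predicted at (712,257), seen at (712,256)). So the xy is right and only z carries the 34 mm offset. At y=+40 the body would hit the head, so I'll lay the first bar at about y=+12 and push it to +40 with closed fingers.

send_rows:
  targets: "0.0014 -0.008 0.01 0 0 2.5 10;0.0014 -0.008 0.022 0 0 2.5 10;0.0014 -0.008 0.032 0 0 2.5 10;0.0014 -0.008 0.037 0 0 2.5 10;0.0014 -0.008 0.039 0 0 2.5 10;0.0014 -0.008 0.04 0 0 2.5 10;0.0014 -0.008 0.041 0 0 2.5 10;0.0014 -0.008 0.041 0 0 2.5 10"

```text
time_s: 15.2
ee_pos: [592.9, 52.5, 14.2]
ee_rot: [-180.0, -0.0, -8.0]
force: [0.2, 0.0, 0.2]
gripper_width: 19.9
gripper_force: 12.0
```

send_rows:
  targets: "0 0 0.0005 0 0 0 10;0 0 0.001 0 0 0 10;0 0 0.001 0 0 0 10"

```text
time_s: 15.45
ee_pos: [592.7, 52.6, 13.1]
ee_rot: [-180.0, -0.0, -8.0]
force: [-0.5, -0.6, -0.5]
gripper_width: 20.3
gripper_force: 12.0
```

send_rows:
  targets: "0 0 0.0005 0 0 0 10;0 0 0.001 0 0 0 10;0 0 0.001 0 0 0 10"

```text
time_s: 15.7
ee_pos: [592.7, 52.6, 12.9]
ee_rot: [-180.0, -0.0, -8.0]
force: [-1.3, -0.7, 4.6]
gripper_width: 20.1
gripper_force: 12.0
```

send_rows:
  targets: "0 0 -0.001 0 0 0 40;0 0 -0.001 0 0 0 40;0 0 -0.001 0 0 0 40;0 0 -0.001 0 0 0 40;0 0 -0.015 0 0 0 40;0 0 -0.03 0 0 0 0;0 0.02 -0.03 0 0 0 0;0 0.036 -0.03 0 0 0 0;0 0.036 -0.03 0 0 0 0;0 0.036 -0.03 0 0 0 0;0 0.036 -0.03 0 0 0 0;0 0.036 -0.03 0 0 0 0"

```text
time_s: 16.7
ee_pos: [587.6, 17.6, 41.6]
ee_rot: [-180.0, 0.0, -8.0]
force: [0.1, 0.0, 0.2]
gripper_width: 0.2
gripper_force: 0.0
```

```bash
python3 plan.py t,0,-22,16,0 t,0,16.5,16,0 t,0,10,16,0
python3 - <<'E'
from h import *
g=eyes.grab_frame("scene"); [print(*x) for x in blobs(g,(10,80,90),(30,220,255),(325,185,400,242),58)]
E
```

```text
t 16.7 pos [587.6  17.6  41.6] rot [-180.    0.   -8.] w 0.2 q6 99.0 F [0.1 0.  0.2]
t,0,-22,16,0 -> [ 0.0002 -0.0012  0.0256] [-0.  0.  0.] rows 0.6 world [587.9  18.7  16. ]
t,0,16.5,16,0 -> [ 0.0002 -0.0397  0.0256] [-0.  0.  0.] rows 0.9 world [593.3  56.8  16. ]
t,0,10,16,0 -> [ 0.0002 -0.0332  0.0256] [-0.  0.  0.] rows 0.2 world [592.4  50.4  16. ]
[369. 205.] [575.2  75.9] 131.2 [33.3 29.4] 89
[338. 214.] [563.4 -13.4] 158.1 [26.1 18.4] 40
[378. 223.] [643.3  53.1] 23.9 [60.  41.3] 223
[359. 231.] [643.2  -5.8] 84.0 [59.  31.2] 214
```

send_rows:
  targets: "0 0 0.015 0 0 0 0;0 0 0.025 0 0 0 0;0 -0.005 0.0256 0 0 0 0;0 -0.010 0.0256 0 0 0 0;0 -0.013 0.0256 0 0 0 0;0 -0.017 0.0256 0 0 0 0;0 -0.021 0.0256 0 0 0 0;0 -0.025 0.0256 0 0 0 0;0 -0.029 0.0256 0 0 0 0;0 -0.033 0.0256 0 0 0 0;0 -0.036 0.0256 0 0 0 0;0 -0.038 0.0256 0 0 0 0"

```text
time_s: 17.75
ee_pos: [592.9, 55.0, 16.3]
ee_rot: [-180.0, -0.0, -8.0]
force: [-0.4, 0.3, -0.6]
gripper_width: 0.1
gripper_force: 0.1
```

send_rows:
  targets: "0 -0.001 0 0 0 0 0;0 -0.002 0 0 0 0 0;0 -0.002 0 0 0 0 0"

```text
time_s: 18.0
ee_pos: [593.1, 56.6, 16.2]
ee_rot: [-180.0, 0.0, -8.0]
force: [0.7, 0.4, -0.7]
gripper_width: 0.3
gripper_force: 0.0
```

```bash
python3 plan.py t,0,12,16,0 t,0,0,90,0
```

```text
t 18.0 pos [593.1  56.6  16.2] rot [-180.    0.   -8.] w 0.3 q6 102.0 F [ 0.7  0.4 -0.7]
t,0,12,16,0 -> [0.0002 0.0043 0.0002] [-0.  0. -0.] rows 0.1 world [592.7  52.4  16. ]
t,0,0,90,0 -> [ 0.0002  0.0163 -0.0738] [-0.  0. -0.] rows 1.8 world [591.   40.5  90. ]
```

```bash
python3 plan.py 432,-298,80,96.6 432,-298,-26.5,96.6
```

```text
t 18.0 pos [593.1  56.6  16.2] rot [-180.    0.   -8.] w 0.3 q6 102.0 F [ 0.7  0.4 -0.7]
432,-298,80,96.6 -> [-0.1101  0.3736 -0.0638] [  -0.    -0.  -104.6] rows 14.6 world [ 432. -298.   80.]
432,-298,-26.5,96.6 -> [-0.1101  0.3736  0.0427] [  -0.    -0.  -104.6] rows 2.6 world [ 432.  -298.   -26.5]
```

send_rows:
  targets: "0 0.005 -0.001 0 0 0 0;0 0.012 -0.03 0 0 0 0;0 0.016 -0.06 0 0 0 0;0 0.02 -0.075 0 0 0 0;0 0.04 -0.075 0 0 -7 60;0 0.07 -0.075 0 0 -14 60;0 0.10 -0.075 0 0 -21 60;0 0.13 -0.075 0 0 -28 60;0 0.16 -0.075 0 0 -35 60;0 0.19 -0.075 0 0 -42 60;0 0.22 -0.075 0 0 -49 60;0 0.25 -0.075 0 0 -56 60"

```text
time_s: 19.0
ee_pos: [557.6, -192.9, 91.4]
ee_rot: [180.0, -0.0, 48.3]
force: [0.8, -0.2, 0.5]
gripper_width: 51.0
gripper_force: 0.0
```

```bash
python3 plan.py 432,-298,80,96.6 432,-298,-26.5,96.6
```

```text
t 19.0 pos [ 557.6 -192.9   91.4] rot [180.   -0.   48.3] w 51.0 q6 21.0 F [ 0.8 -0.2  0.5]
432,-298,80,96.6 -> [-0.162  -0.0239  0.0113] [  0.   -0.  -48.3] rows 6.7 world [ 432. -298.   80.]
432,-298,-26.5,96.6 -> [-0.162  -0.0239  0.1178] [  0.   -0.  -48.3] rows 2.6 world [ 432.  -298.   -26.5]
```

send_rows:
  targets: "-0.03 -0.005 0 0 0 -7 80;-0.06 -0.01 0.005 0 0 -14 80;-0.09 -0.015 0.01 0 0 -21 80;-0.12 -0.02 0.01 0 0 -28 80;-0.15 -0.024 0.01 0 0 -35 80;-0.162 -0.024 0.03 0 0 -42 80;-0.162 -0.024 0.05 0 0 -46 80;-0.162 -0.024 0.05 0 0 -46 80;-0.162 -0.024 0.05 0 0 -46 80"

```text
time_s: 19.75
ee_pos: [431.2, -295.2, 40.8]
ee_rot: [-179.9, -0.1, 93.8]
force: [-0.7, -0.3, -0.4]
gripper_width: 73.3
gripper_force: 0.0
```

```bash
python3 plan.py 432,-298,-26.5,96.6;  python3 - <<'E'
from h import *
g=eyes.grab_frame("scene");f=eyes.grab_frame("top")
for nm,b in [("S",blobs(g,(10,80,90),(30,220,255),(325,185,400,242),58)),("T",blobs(f,(14,65,100),(36,200,255),(268,145,322,195),58))]:
    print(nm); [print(*x) for x in b]
b=cv2.resize(g["image"][180:260,295:405],None,fx=3.6,fy=3.6,interpolation=cv2.INTER_CUBIC)
a=cv2.resize(f["image"][130:210,250:350],None,fx=3.6,fy=3.6,interpolation=cv2.INTER_CUBIC)
cv2.imwrite("pics/placed1.png",np.hstack([a,b]))
E
```

```text
t 19.75 pos [ 431.2 -295.2   40.8] rot [-1.799e+02 -1.000e-01  9.380e+01] w 73.3 q6 -40.0 F [-0.7 -0.3 -0.4]
432,-298,-26.5,96.6 -> [-0.0029  0.0008  0.0673] [-0.1 -0.1 -2.8] rows 1.6 world [ 432.  -298.   -26.5]
S
[376. 212.] [607.   72.6] 172.0 [133.4  24. ] 300
[349. 211.] [570.2  16.7] 86.3 [83.7 30.4] 251
[363. 230.] [645.2   5.6] 83.8 [84.2 29.5] 287
T
[291. 169.] [590.5  48.2] 176.3 [130.4 115. ] 596
```

View pics/placed1.png

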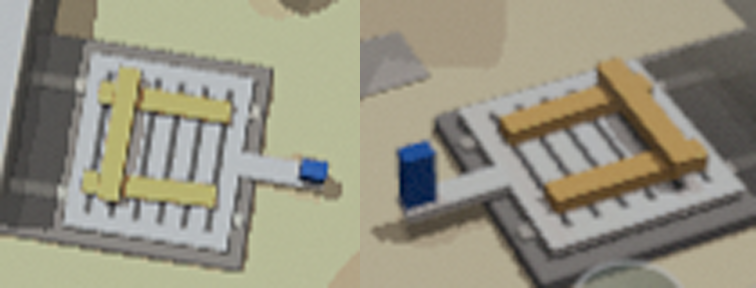

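The first tan bar lies squarely across the base pair near their +y ends (top crop (121,133), scene crop (650,112)), with the base pair undisturbed. I'll pick the second tan bar now.

send_rows:
  targets: "-0.0029 0.0008 0.015 0 0 -2.8 80;-0.0029 0.0008 0.035 0 0 -2.8 80;-0.0029 0.0008 0.05 0 0 -2.8 80;-0.0029 0.0008 0.06 0 0 -2.8 80;-0.0029 0.0008 0.066 0 0 -2.8 80;-0.0029 0.0008 0.067 0 0 -2.8 10;-0.0029 0.0008 0.067 0 0 -2.8 10;-0.0029 0.0008 0.067 0 0 -2.8 10;-0.0029 0.0008 0.067 0 0 -2.8 10;-0.0029 0.0008 0.067 0 0 -2.8 10;-0.0029 0.0008 0.067 0 0 -2.8 10;-0.0029 0.0008 0.067 0 0 -2.8 10"

```text
time_s: 20.85
ee_pos: [433.2, -298.3, -25.5]
ee_rot: [180.0, 0.0, 96.8]
force: [1.1, 0.2, -0.1]
gripper_width: 29.2
gripper_force: 0.0
```

send_rows:
  targets: "0 0 0 0 0 0 10;0 0 0 0 0 0 10;0 0 0 0 0 0 10;0 0 0 0 0 0 10"

```text
time_s: 21.18
ee_pos: [433.0, -298.2, -25.7]
ee_rot: [180.0, -0.0, 96.8]
force: [-0.1, 0.5, 1.8]
gripper_width: 19.7
gripper_force: 12.0
```

```bash
python3 plan.py 432,-298,90,96.6 t,0,-39,90,180 t,0,-39,50,180
python3 - <<'E'
from h import *
f=eyes.grab_frame("top"); c,s=np.cos(np.radians(-8)),np.sin(np.radians(-8)); d=cast(f,[(283.6,166.9)],58)[0,:2]-[591,40.5]; print("bar1 tray",c*d[0]+s*d[1],-s*d[0]+c*d[1])
E
```

```text
t 21.1833 pos [ 433.  -298.2  -25.7] rot [180.   -0.   96.8] w 19.7 q6 -43.0 F [-0.1  0.5  1.8]
432,-298,90,96.6 -> [ 0.0003 -0.001  -0.1157] [ 0.  -0.   0.2] rows 2.8 world [ 432. -298.   90.]
t,0,-39,90,180 -> [ 0.28    0.187  -0.1156] [  0.    0.  -75.2] rows 10.5 world [585.6   1.9  90. ]
t,0,-39,50,180 -> [ 0.28    0.187  -0.0756] [  0.    0.  -75.2] rows 1.0 world [585.6   1.9  50. ]
bar1 tray 1.7065053196172002 30.916268680240744
```

send_rows:
  targets: "0 0 -0.035 0 0 0 10;0 0 -0.075 0 0 0 10;0 0 -0.116 0 0 0 10;0.03 0.02 -0.116 0 0 -7 10;0.06 0.04 -0.116 0 0 -14 10;0.09 0.06 -0.116 0 0 -21 10;0.12 0.08 -0.116 0 0 -28 10;0.15 0.10 -0.116 0 0 -35 10;0.18 0.12 -0.116 0 0 -42 10;0.21 0.14 -0.116 0 0 -49 10;0.24 0.16 -0.116 0 0 -56 10;0.265 0.177 -0.116 0 0 -63 10"

```text
time_s: 22.23
ee_pos: [578.1, -11.7, 90.0]
ee_rot: [180.0, -0.0, 160.2]
force: [0.5, -0.2, 0.7]
gripper_width: 19.4
gripper_force: 12.0
```

send_rows:
  targets: "0 0 0 0 0 -7 10;0 0 0.015 0 0 -12 10;0 0 0.03 0 0 -12 10;0 0 0.035 0 0 -12 10;0 0 0.035 0 0 -12 10;0 0 0.035 0 0 -12 10"

```text
time_s: 22.73
ee_pos: [577.4, -14.2, 55.2]
ee_rot: [180.0, -0.0, 171.8]
force: [1.3, -0.8, -0.5]
gripper_width: 20.0
gripper_force: 12.0
```

```bash
python3 plan.py t,0,-40,50,180 t,0,-40,14,180
```

```text
t 22.7333 pos [577.4 -14.2  55.2] rot [180.   -0.  171.8] w 20.0 q6 -84.0 F [ 1.3 -0.8 -0.5]
t,0,-40,50,180 -> [-0.0058  0.0161  0.0052] [ 0.  -0.  -0.2] rows 0.4 world [585.4   0.9  50. ]
t,0,-40,14,180 -> [-0.0058  0.0161  0.0412] [ 0.  -0.  -0.2] rows 0.9 world [585.4   0.9  14. ]
```

send_rows:
  targets: "-0.0058 0.0161 0.005 0 0 0 10;-0.0058 0.0161 0.015 0 0 0 10;-0.0058 0.0161 0.028 0 0 0 10;-0.0058 0.0161 0.035 0 0 0 10;-0.0058 0.0161 0.039 0 0 0 10;-0.0058 0.0161 0.040 0 0 0 10;-0.0058 0.0161 0.041 0 0 0 10;-0.0058 0.0161 0.042 0 0 0 10;-0.0058 0.0161 0.042 0 0 0 10"

```text
time_s: 23.48
ee_pos: [585.8, 0.9, 13.6]
ee_rot: [180.0, 0.0, 171.8]
force: [-0.6, -0.0, -0.4]
gripper_width: 19.8
gripper_force: 12.0
```

send_rows:
  targets: "0 0 0.0005 0 0 0 10;0 0 0 0 0 0 35;0 0 0 0 0 0 35;0 0 0 0 0 0 35;0 0 -0.01 0 0 0 35;0 0 -0.03 0 0 0 35;0 0 -0.045 0 0 0 0;0 0 -0.045 0 0 7 0;0 0 -0.045 0 0 14 0;0 0 -0.045 0 0 21 0;0 0 -0.045 0 0 28 0;0 0 -0.045 0 0 35 0"

```text
time_s: 24.48
ee_pos: [585.7, 1.0, 59.2]
ee_rot: [180.0, 0.0, 136.4]
force: [-0.4, 0.0, 0.1]
gripper_width: 0.2
gripper_force: 0.0
```

```bash
python3 plan.py t,0,-6,60,90 t,0,-6,17,90 t,0,14,17,90
```

```text
t 24.4833 pos [585.7   1.   59.2] rot [180.    0.  136.4] w 0.2 q6 -47.0 F [-0.4  0.   0.1]
t,0,-6,60,90 -> [ 0.0199  0.0273 -0.0008] [ 0.1  0.  54.4] rows 7.6 world [590.2  34.6  60. ]
t,0,-6,17,90 -> [0.0199 0.0273 0.0422] [ 0.1  0.  54.4] rows 1.0 world [590.2  34.6  17. ]
t,0,14,17,90 -> [0.0316 0.0436 0.0422] [ 0.1  0.  54.4] rows 0.5 world [592.9  54.4  17. ]
```

send_rows:
  targets: "0.005 0.007 0 0 0 7 0;0.01 0.014 0 0 0 14 0;0.02 0.027 0 0 0 21 0;0.02 0.027 0 0 0 28 0;0.02 0.027 0 0 0 35 0;0.02 0.027 0 0 0 42 0;0.02 0.027 0 0 0 49 0;0.02 0.027 0 0 0 54 0;0.02 0.027 0 0 0 54 0;0.02 0.027 0 0 0 54 0"

```text
time_s: 25.32
ee_pos: [589.6, 34.4, 58.9]
ee_rot: [180.0, -0.0, 82.9]
force: [0.3, -0.3, 0.4]
gripper_width: 0.7
gripper_force: 0.0
```

```bash
python3 plan.py t,0,-6,60,90 t,0,-6,17,90 t,0,14,17,90;  python3 - <<'E'
from h import *
g=eyes.grab_frame("scene")
H=hsv(g); 
c,s=np.cos(np.radians(-8)),np.sin(np.radians(-8)); C=np.array([591,40.5])
[print(*x) for x in blobs(g,(10,80,90),(30,220,255),(325,185,400,245),58)]
# bar1 and bar2 edges on their +x end top faces: scan tray-y line at tray x=+50, z=58
for x in (45,50,55):
    y=np.arange(-70,75,2.); P=np.c_[C[0]+c*x-s*y,C[1]+s*x+c*y,np.full(len(y),58.)]
    uv=proj(g,P); v=cv2.remap(g["image"],uv[:,0].astype("f4")[None],uv[:,1].astype("f4")[None],cv2.INTER_LINEAR)[0]
    hv=cv2.cvtColor(v[None],cv2.COLOR_BGR2HSV)[0]; m=(hv[:,1]>80)&(hv[:,2]>140)
    print(x,y[m])
E
```

```text
t 25.3167 pos [589.6  34.4  58.9] rot [180.   -0.   82.9] w 0.7 q6 9.0 F [ 0.3 -0.3  0.4]
t,0,-6,60,90 -> [ 0.0002  0.0005 -0.0011] [ 0.  -0.   0.9] rows 0.1 world [590.2  34.6  60. ]
t,0,-6,17,90 -> [0.0002 0.0005 0.0419] [ 0.  -0.   0.9] rows 1.0 world [590.2  34.6  17. ]
t,0,14,17,90 -> [0.0202 0.0008 0.0419] [ 0.  -0.   0.9] rows 0.5 world [592.9  54.4  17. ]
[378. 214.] [615.7  72.1] 170.6 [115.7  24. ] 258
[355. 221.] [606.3   7. ] 8.6 [139.   50.3] 393
[357. 209.] [572.4  39.5] 121.4 [36.3 28.6] 92
45 [-64. -50. -48. -46. -44. -42. -18. -16. -14. -12.  -6.  -4.  -2.   0.
  28.  30.  32.  34.  36.  38.  40.  42.  44.  46.]
50 [-66. -64. -62. -28. -16. -14. -12. -10.  -8.  -6.  -4.  -2.   0.   2.
   4.   6.   8.  10.  28.  30.  32.  34.  36.  38.  40.  42.  44.  46.
  48.]
55 [-66. -64. -62. -16. -14. -12. -10.  -8.  -6.  -4.  -2.   0.   2.   4.
   6.   8.  28.  30.  32.  34.  36.  38.  40.  42.  44.  46.  48.]
```

Bar 1 spans y=28 to 47 in the tray frame, so it is centred near +37. That is well within tolerance, so no second push. On to the dark bar.

```bash
python3 plan.py 612.5,-353,80,88 612.5,-353,-26,88
```

```text
t 25.3667 pos [589.5  34.4  58.7] rot [180.   -0.   82.9] w 0.6 q6 9.0 F [-0.7 -0.7 -0.3]
612.5,-353,80,88 -> [-0.3816  0.0706 -0.0213] [ 0.  -0.  -5.1] rows 9.3 world [ 612.5 -353.    80. ]
612.5,-353,-26,88 -> [-0.3816  0.0705  0.0847] [ 0.  -0.  -5.1] rows 2.5 world [ 612.5 -353.   -26. ]
```

send_rows:
  targets: "0 0 -0.02 0 0 0 0;-0.035 0.007 -0.02 0 0 -5 80;-0.07 0.014 -0.02 0 0 -5 80;-0.11 0.021 -0.02 0 0 -5 80;-0.15 0.028 -0.02 0 0 -5 80;-0.19 0.035 -0.02 0 0 -5 80;-0.23 0.042 -0.02 0 0 -5 80;-0.27 0.05 -0.02 0 0 -5 80;-0.31 0.057 -0.02 0 0 -5 80;-0.35 0.065 -0.02 0 0 -5 80;-0.3816 0.0705 0 0 0 -5 80;-0.3816 0.0705 0.03 0 0 -5 80"

```text
time_s: 26.37
ee_pos: [613.9, -361.9, 31.2]
ee_rot: [179.5, 0.5, 87.6]
force: [0.1, 0.9, -0.2]
gripper_width: 70.6
gripper_force: 0.0
```

```bash
python3 plan.py 612.5,-353,-26,88;  python3 - <<'E'
from h import *
f=eyes.grab_frame("top"); g=eyes.grab_frame("scene")
[print(*x) for x in blobs(g,(0,100,10),(20,255,90),(190,275,255,310),19)]
b=cv2.resize(g["image"][180:260,295:405],None,fx=3.6,fy=3.6,interpolation=cv2.INTER_CUBIC)
a=cv2.resize(f["image"][130:210,250:350],None,fx=3.6,fy=3.6,interpolation=cv2.INTER_CUBIC)
cv2.imwrite("pics/placed2.png",np.hstack([a,b]))
m=cv2.inRange(hsv(f),(14,65,100),(36,200,255))
c,s=np.cos(np.radians(-8)),np.sin(np.radians(-8)); C=np.array([591,40.5])
for x in (-20,-10,0,10,20):
    y=np.arange(-75,75,1.); P=np.c_[C[0]+c*x-s*y,C[1]+s*x+c*y,np.full(len(y),58.)]
    uv=proj(f,P).round().astype(int); v=y[m[uv[:,1],uv[:,0]]>0]
    print(x,"lo",v[v<0].min(initial=99),v[v<0].max(initial=-99),"hi",v[v>0].min(initial=99),v[v>0].max(initial=-99))
E
```

```text
t 26.3667 pos [ 613.9 -361.9   31.2] rot [179.5   0.5  87.6] w 70.6 q6 -29.0 F [ 0.1  0.9 -0.2]
612.5,-353,-26,88 -> [ 0.0093 -0.0023  0.0571] [ 0.5  0.5 -0.4] rows 1.4 world [ 612.5 -353.   -26. ]
[220. 295.] [ 619.4 -356.3] 88.1 [127.6  26.1] 407
-20 lo -53.0 -31.0 hi 25.0 43.0
-10 lo -51.0 -33.0 hi 26.0 42.0
0 lo -52.0 -34.0 hi 25.0 43.0
10 lo -51.0 -32.0 hi 23.0 45.0
20 lo -52.0 -31.0 hi 25.0 44.0
```

View pics/placed2.png

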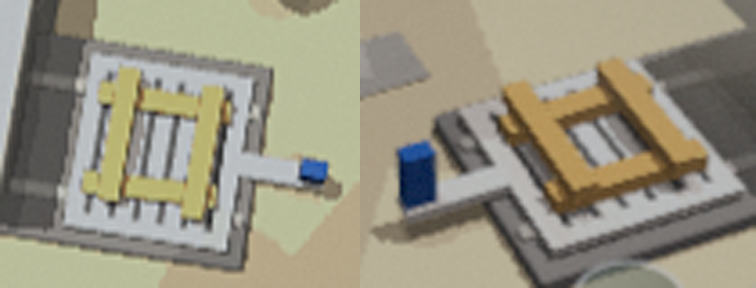

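Both tan bars lie squarely across the base pair (top crop (121,133) and (206,150)) at about y=+34 and y=-41, which is in tolerance. I'll settle, then pick the dark bar.

send_rows:
  targets: "0 0 0 0 0 0 80;0 0 0.01 0 0 0 80;0 0 0.01 0 0 0 80"

```text
time_s: 26.72
ee_pos: [611.8, -351.9, 18.5]
ee_rot: [180.0, -0.0, 87.9]
force: [-0.2, -0.1, 0.2]
gripper_width: 72.7
gripper_force: 0.0
```

```bash
python3 plan.py 612.5,-353,-26,88
```

```text
t 26.7167 pos [ 611.8 -351.9   18.5] rot [180.   -0.   87.9] w 72.7 q6 -29.0 F [-0.2 -0.1  0.2]
612.5,-353,-26,88 -> [-0.0011  0.0008  0.0445] [ 0.  -0.  -0.1] rows 1.1 world [ 612.5 -353.   -26. ]
```

send_rows:
  targets: "-0.001 0.001 0.015 0 0 0 80;-0.001 0.001 0.03 0 0 0 80;-0.001 0.001 0.04 0 0 0 80;-0.001 0.001 0.0445 0 0 0 80;-0.001 0.001 0.0445 0 0 0 10;-0.001 0.001 0.0445 0 0 0 10;-0.001 0.001 0.0445 0 0 0 10;-0.001 0.001 0.0445 0 0 0 10;-0.001 0.001 0.0445 0 0 0 10;-0.001 0.001 0.0445 0 0 0 10;-0.001 0.001 0.0445 0 0 0 10;-0.001 0.001 0.0445 0 0 0 10"

```text
time_s: 27.72
ee_pos: [612.4, -354.2, -26.1]
ee_rot: [180.0, 0.0, 87.8]
force: [-0.4, 0.4, 0.6]
gripper_width: 22.2
gripper_force: 0.0
```

send_rows:
  targets: "0 0 0 0 0 0 10;0 0 0 0 0 0 10;0 0 0 0 0 0 10"

```text
time_s: 27.97
ee_pos: [612.4, -354.2, -26.2]
ee_rot: [180.0, -0.0, 87.8]
force: [0.1, -0.7, 0.5]
gripper_width: 19.5
gripper_force: 12.0
```

```bash
python3 plan.py 612.5,-353,100,88 t,0,-1,100,90
```

```text
t 27.9667 pos [ 612.4 -354.2  -26.2] rot [180.   -0.   87.8] w 19.5 q6 -29.0 F [ 0.1 -0.7  0.5]
612.5,-353,100,88 -> [ 0.0012  0.     -0.1262] [ 0.  -0.  -0.2] rows 3.0 world [ 612.5 -353.   100. ]
t,0,-1,100,90 -> [ 0.3926 -0.0367 -0.1262] [ 0.  -0.   5.8] rows 9.4 world [590.9  39.5 100. ]
```

send_rows:
  targets: "0 0 -0.035 0 0 0 10;0 0 -0.075 0 0 0 10;0 0 -0.116 0 0 0 10;0.035 -0.003 -0.126 0 0 5.8 10;0.075 -0.007 -0.126 0 0 5.8 10;0.115 -0.011 -0.126 0 0 5.8 10;0.155 -0.015 -0.126 0 0 5.8 10;0.195 -0.018 -0.126 0 0 5.8 10;0.235 -0.022 -0.126 0 0 5.8 10;0.275 -0.026 -0.126 0 0 5.8 10;0.315 -0.03 -0.126 0 0 5.8 10;0.35 -0.033 -0.126 0 0 5.8 10"

```text
time_s: 28.97
ee_pos: [592.2, -0.6, 99.8]
ee_rot: [-180.0, -0.0, 82.0]
force: [-0.5, -1.2, -1.2]
gripper_width: 20.1
gripper_force: 12.0
```

send_rows:
  targets: "0.02 -0.002 0 0 0 0 10;0.035 -0.004 0 0 0 0 10;0.035 -0.004 0.015 0 0 0 10;0.035 -0.004 0.03 0 0 0 10;0.035 -0.004 0.035 0 0 0 10;0.035 -0.004 0.035 0 0 0 10;0.035 -0.004 0.035 0 0 0 10"

```text
time_s: 29.55
ee_pos: [593.9, 32.0, 64.8]
ee_rot: [-180.0, -0.0, 82.0]
force: [0.5, 0.7, -0.4]
gripper_width: 19.7
gripper_force: 12.0
```

```bash
python3 plan.py t,0,-1,60,90 t,0,-1,28,90
```

```text
t 29.55 pos [593.9  32.   64.8] rot [-180.   -0.   82.] w 19.7 q6 10.0 F [ 0.5  0.7 -0.4]
t,0,-1,60,90 -> [ 0.007  -0.0041  0.0048] [-0. -0. -0.] rows 0.2 world [590.9  39.5  60. ]
t,0,-1,28,90 -> [ 0.007  -0.0041  0.0368] [-0. -0. -0.] rows 0.8 world [590.9  39.5  28. ]
```

send_rows:
  targets: "0.007 -0.004 0.01 0 0 0 10;0.007 -0.004 0.02 0 0 0 10;0.007 -0.004 0.028 0 0 0 10;0.007 -0.004 0.033 0 0 0 10;0.007 -0.004 0.035 0 0 0 10;0.007 -0.004 0.036 0 0 0 10;0.007 -0.004 0.0365 0 0 0 10;0.007 -0.004 0.037 0 0 0 10;0.007 -0.004 0.037 0 0 0 10"

```text
time_s: 30.3
ee_pos: [591.1, 39.6, 28.0]
ee_rot: [180.0, -0.0, 82.0]
force: [0.5, 0.4, -0.8]
gripper_width: 20.2
gripper_force: 12.0
```

send_rows:
  targets: "0 0 0.0003 0 0 0 35;0 0 0.0003 0 0 0 35;0 0 0.0003 0 0 0 35;0 0 -0.01 0 0 0 35;0 0 -0.03 0 0 0 35;0 0 -0.06 0 0 0 0;-0.04 0 -0.06 0 0 0 0;-0.08 0 -0.06 0 0 0 0;-0.12 0 -0.06 0 0 0 0;-0.155 0 -0.06 0 0 0 0;-0.177 0 -0.06 0 0 0 0;-0.177 0 -0.06 0 0 0 0"

```text
time_s: 31.3
ee_pos: [565.8, -140.0, 88.8]
ee_rot: [179.9, 0.1, 81.7]
force: [0.8, -0.1, 0.1]
gripper_width: 0.6
gripper_force: 0.0
```

```bash
python3 plan.py t,0,-178,80,90 t,0,-178,11,90 t,0,20,11,90
python3 - <<'E'
from h import *
f=eyes.grab_frame("top"); g=eyes.grab_frame("scene")
c,s=np.cos(np.radians(-8)),np.sin(np.radians(-8)); C=np.array([591,40.5])
def show(t,b):
    for x in b:
        d=x[1]-C; print(t,x[0],"tray",np.round([c*d[0]+s*d[1],-s*d[0]+c*d[1]],1),*x[2:])
show("dark S",blobs(g,(0,100,10),(20,255,90),(325,180,400,245),73,60)); show("dark T",blobs(f,(0,80,20),(20,255,110),(265,145,325,195),73,40))
show("handle T",blobs(f,(100,120,40),(120,255,255),(325,165,350,190),75,10))
b=cv2.resize(g["image"][170:260,295:405],None,fx=3.6,fy=3.6,interpolation=cv2.INTER_CUBIC)
a=cv2.resize(f["image"][120:210,250:350],None,fx=3.6,fy=3.6,interpolation=cv2.INTER_CUBIC)
cv2.imwrite("pics/tower.png",np.hstack([a,b]))
E
```

```text
t 31.3 pos [ 565.8 -140.    88.8] rot [1.799e+02 1.000e-01 8.170e+01] w 0.6 q6 -7.0 F [ 0.8 -0.1  0.1]
t,0,-178,80,90 -> [ 0.0042 -0.0002  0.0088] [ 0.1  0.1 -0.3] rows 0.2 world [ 566.2 -135.8   80. ]
t,0,-178,11,90 -> [ 0.0043 -0.0003  0.0778] [ 0.1  0.1 -0.3] rows 1.7 world [ 566.2 -135.8   11. ]
t,0,20,11,90 -> [ 0.2023 -0.0012  0.0774] [ 0.1  0.1 -0.3] rows 4.7 world [593.8  60.3  11. ]
dark S [359. 214.] tray [ 18.3 -18.5] 97.0 [128.4  92.7] 476
dark T [293. 168.] tray [ 0.3 -1.9] 82.1 [118.3  20.2] 234
```

View pics/tower.png

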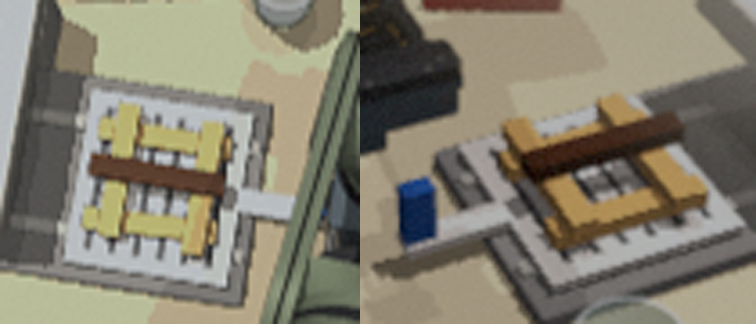

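The tower stands: the dark bar is at tray (0.3,-1.9) and 82.1°, on two square tan bars, and the carrier is still out. Next I'll descend behind the handle and push.

send_rows:
  targets: "0 0 0.02 0 0 0 0;0 0 0.05 0 0 0 0;0 0 0.07 0 0 0 0;0 0 0.077 0 0 0 0;0 0 0.077 0 0 0 0"

```text
time_s: 31.82
ee_pos: [565.1, -134.0, 9.2]
ee_rot: [-179.8, -0.0, 82.1]
force: [0.5, -0.2, 0.2]
gripper_width: 0.7
gripper_force: 0.0
```

```bash
python3 plan.py t,0,-178,11,90 t,0,-168,11,90 t,0,20,11,90
```

```text
t 31.8167 pos [ 565.1 -134.     9.2] rot [-179.8   -0.    82.1] w 0.7 q6 -7.0 F [ 0.5 -0.2  0.2]
t,0,-178,11,90 -> [-0.0016  0.0014 -0.0018] [-0.2 -0.   0.1] rows 0.1 world [ 566.2 -135.8   11. ]
t,0,-168,11,90 -> [ 0.0084  0.0014 -0.0018] [-0.2 -0.   0.1] rows 0.2 world [ 567.6 -125.9   11. ]
t,0,20,11,90 -> [ 0.1964  0.0016 -0.0016] [-0.2 -0.   0.1] rows 4.5 world [593.8  60.3  11. ]
```

send_rows:
  targets: "0.002 0.001 -0.001 0 0 0 0;0.005 0.001 -0.001 0 0 0 0;0.007 0.001 -0.001 0 0 0 0;0.009 0.001 -0.001 0 0 0 0;0.011 0.001 -0.001 0 0 0 0;0.013 0.001 -0.001 0 0 0 0;0.016 0.001 -0.001 0 0 0 0;0.02 0.001 -0.001 0 0 0 0;0.024 0.001 -0.001 0 0 0 0;0.029 0.001 -0.001 0 0 0 0;0.034 0.001 -0.001 0 0 0 0;0.039 0.001 -0.001 0 0 0 0"

```text
time_s: 32.82
ee_pos: [572.7, -96.6, 11.7]
ee_rot: [180.0, -0.0, 82.0]
force: [1.0, -2.0, 1.6]
gripper_width: 0.4
gripper_force: 1.2
```

send_rows:
  targets: "0.005 0 0 0 0 0 0;0.01 0 0 0 0 0 0;0.015 0 0 0 0 0 0;0.02 0 0 0 0 0 0;0.025 0 0 0 0 0 0;0.03 0 0 0 0 0 0;0.035 0 0 0 0 0 0;0.04 0 0 0 0 0 0;0.045 0 0 0 0 0 0;0.05 0 0 0 0 0 0;0.055 0 0 0 0 0 0;0.06 0 0 0 0 0 0"

```text
time_s: 33.82
ee_pos: [580.6, -37.2, 11.6]
ee_rot: [-179.9, -0.0, 82.0]
force: [-2.0, -2.1, 1.0]
gripper_width: 0.3
gripper_force: 1.2
```

```bash
python3 plan.py t,0,22,11,90
python3 - <<'E'
from h import *
g=eyes.grab_frame("scene"); c,s=np.cos(np.radians(-8)),np.sin(np.radians(-8)); C=np.array([591,40.5])
for x in blobs(g,(100,120,20),(120,255,255),(290,190,420,250),52,15):
    d=x[1]-C; print(x[0],"tray",np.round([c*d[0]+s*d[1],-s*d[0]+c*d[1]],1),*x[2:])
E
```

```text
t 33.8167 pos [580.6 -37.2  11.6] rot [-179.9   -0.    82. ] w 0.3 q6 3.0 F [-2.  -2.1  1. ]
t,0,22,11,90 -> [ 0.1004 -0.0006  0.0006] [-0.1 -0.  -0. ] rows 2.4 world [594.1  62.3  11. ]
[344. 224.] tray [ 15.7 -58.8] 100.2 [25.8 12.6] 34
```

send_rows:
  targets: "0.005 0 0 0 0 0 0;0.01 0 0 0 0 0 0;0.015 0 0 0 0 0 0;0.02 0 0 0 0 0 0;0.025 0 0 0 0 0 0;0.03 0 0 0 0 0 0;0.035 0 0 0 0 0 0;0.04 0 0 0 0 0 0;0.045 0 0 0 0 0 0;0.05 0 0 0 0 0 0;0.055 0 0 0 0 0 0;0.06 0 0 0 0 0 0"

```text
time_s: 34.87
ee_pos: [589.3, 22.2, 11.6]
ee_rot: [-180.0, -0.0, 82.0]
force: [-1.7, -1.8, -0.6]
gripper_width: 0.6
gripper_force: 1.2
```

send_rows:
  targets: "0.004 0 0 0 0 0 0;0.008 0 0 0 0 0 0;0.012 0 0 0 0 0 0;0.016 0 0 0 0 0 0;0.019 0 0 0 0 0 0;0.022 0 0 0 0 0 0;0.024 0 0 0 0 0 0;0.026 0 0 0 0 0 0;0.028 0 0 0 0 0 0;0.029 0 0 0 0 0 0;0.03 0 0 0 0 0 0;0.03 0 0 0 0 0 0"

```text
time_s: 35.87
ee_pos: [593.8, 51.6, 11.8]
ee_rot: [180.0, -0.0, 82.0]
force: [-1.0, -1.1, -0.1]
gripper_width: 0.6
gripper_force: 0.6
```

```bash
python3 plan.py t,0,22,11,90
```

```text
t 35.8667 pos [593.8  51.6  11.8] rot [180.  -0.  82.] w 0.6 q6 12.0 F [-1.  -1.1 -0.1]
t,0,22,11,90 -> [ 0.0106 -0.0012  0.0008] [ 0. -0. -0.] rows 0.3 world [594.1  62.3  11. ]
```

send_rows:
  targets: "0.0015 0 0 0 0 0 0;0.003 0 0 0 0 0 0;0.0045 0 0 0 0 0 0;0.006 0 0 0 0 0 0;0.007 0 0 0 0 0 0;0.008 0 0 0 0 0 0"

```text
time_s: 36.37
ee_pos: [594.9, 59.4, 11.9]
ee_rot: [180.0, -0.0, 82.0]
force: [0.0, -2.2, 0.9]
gripper_width: 0.5
gripper_force: 1.0
```

send_rows:
  targets: "0.001 0 0 0 0 0 0;0.002 0 0 0 0 0 0;0.003 0 0 0 0 0 0"

```text
time_s: 36.62
ee_pos: [595.1, 61.3, 11.9]
ee_rot: [180.0, 0.1, 82.0]
force: [-1.0, -7.5, 0.8]
gripper_width: 0.4
gripper_force: 4.0
```

send_rows:
  targets: "0.001 0 0 0 0 0 0;0.002 0 0 0 0 0 0"

```text
time_s: 36.78
ee_pos: [595.1, 61.2, 11.9]
ee_rot: [180.0, 0.3, 82.1]
force: [-1.7, -13.6, 2.9]
gripper_width: 0.5
gripper_force: 7.1
```

Hard stop reached, as predicted at y≈22. I'll back off and check.

send_rows:
  targets: "-0.005 0 0 0 0 0 0;-0.02 0 0 0 0 0 0;-0.05 0 0 0 0 0 0;-0.08 0 0 0 0 0 0;-0.11 0 -0.03 0 0 0 0;-0.14 0 -0.06 0 0 0 0;-0.17 0 -0.09 0 0 0 0;-0.2 0 -0.09 0 0 0 0;-0.2 0 -0.09 0 0 0 0;-0.2 0 -0.09 0 0 0 0;-0.2 0 -0.09 0 0 0 0"

```text
time_s: 37.7
ee_pos: [567.0, -133.5, 101.3]
ee_rot: [-180.0, -0.1, 81.9]
force: [-0.1, 0.6, -0.0]
gripper_width: 0.3
gripper_force: 0.0
```

```bash
python3 plan.py
python3 - <<'E'
from h import *
g=eyes.grab_frame("scene"); f=eyes.grab_frame("top"); c,s=np.cos(np.radians(-8)),np.sin(np.radians(-8)); C=np.array([591,40.5])+190*np.array([-s,c])
def show(t,b):
    for x in b:
        d=x[1]-C; print(t,x[0],"home-tray",np.round([c*d[0]+s*d[1],-s*d[0]+c*d[1]],1),*x[2:])
show("handle T",blobs(f,(100,120,40),(120,255,255),(260,140,330,190),75,10))
show("dark S",blobs(g,(0,100,10),(20,255,90),(380,160,470,240),73,20))
show("tan S",blobs(g,(10,80,60),(30,220,255),(380,160,470,240),58,20))
print(proj(g,[*C,50]))
E
```

```text
t 37.7 pos [ 567.  -133.5  101.3] rot [-1.80e+02 -1.00e-01  8.19e+01] w 0.3 q6 -6.0 F [-0.1  0.6 -0. ]
handle T [278. 168.] home-tray [  -6.2 -142.9] 61.5 [26.6 15.5] 42
tan S [416. 214.] home-tray [ 60.  -66.6] 118.1 [27.3 23.3] 59
[[424.48548802 196.61115118]]
```

Run:
```python
from h import *
g=eyes.grab_frame("scene"); c,s=np.cos(np.radians(-8)),np.sin(np.radians(-8)); C=np.array([591,40.5])+189*np.array([-s,c])
for n,x,y,z in [("bar2 end top -y",60,-51,58),("bar2 end top +y",60,-31,58),("bar2 end bot -y",60,-51,43),("base_b end top",50,-60,43),("base_b mid side top",50,0,43),("head edge right",150,-74,100),("bar1 end top",60,35,58)]:
    print(n,proj(g,[C[0]+c*x-s*y,C[1]+s*x+c*y,z])[0].round(1))
m=cv2.inRange(hsv(g),(8,80,40),(30,230,255))[196:236,392:470]
for r in range(0,40,2): print(196+r,"".join("#" if v else "." for v in m[r]))
```

```text
bar2 end top -y [421.  212.6]
bar2 end top +y [427.6 210.6]
bar2 end bot -y [420.2 217.1]
base_b end top [415.1 215.6]
base_b mid side top [434.6 209.7]
head edge right [436.9 224.6]
bar1 end top [449.  204.1]
196 ..............................................................................
198 ..............................................................................
200 ..............................................................................
202 ..............................................................................
204 ..............................................................................
206 ........................#.....................................................
208 ..............................................................................
210 ...........................#.#................................................
212 ....................#####....#................................................
214 ....................##########................................................
216 .....................#########................................................
218 .......................##.....................................................
220 ..............................................................................
222 ..............................................................................
224 ..............................................................................
226 ..............................................................................
228 ..............................................................................
230 ..............................................................................
232 ..............................................................................
234 ..............................................................................
```

The handle is at its home position, and the visible tower corner is where an intact tower at home would show it. Handing in.

```bash
python3 -c "
from workcell import env
print(env.job_done())"
```

```text
the job is handed in; nothing more can be done
None
```

I finished the crosswise tower, pushed the tray to its hard stop under the drying head, backed the arm clear and handed the job in at about 38 s; no verdict came back, and at the end only the tower's front corner showed past the head, matching an intact tower at home.

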